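# Post sample tubes through a sprung flap and dock the temperature logger

## Task

Get the samples ready for the courier: take every capped blood tube out of the blue bin and post it through the grey spring flap into the drop box, pushing the flap down and holding it open until the tube has dropped in, so that the flap shuts behind it. Last, when all the tubes are in the box, turn the white temperature logger so that its red-marked flat side matches the red-marked side of the black dock and seat it fully home in the dock. The tubes may be fewer on some days; leave the strip vial and the red and white carton where they are.

Things in the scene. Friction and masses are not known exactly. Their poses are not given: they have to be found in the camera images.
- tube_0_mid (a point): middle of a capped blood tube with a purple cap, 90 mm long; body 13 mm across, cap 17 mm across over the last 18 mm; its z axis runs along the tube towards the cap. Weighs about 12 g. It starts lying flat in the bin, its middle about 12 mm above the worktop, neighbours about 44 mm apart. May be absent (None). It rolls easily on a bare surface.
- tube_1_mid (a point): middle of a capped blood tube with a red cap, 90 mm long; body 13 mm across, cap 17 mm across over the last 18 mm; its z axis runs along the tube towards the cap. Weighs about 12 g. It starts lying flat in the bin, its middle about 12 mm above the worktop, neighbours about 44 mm apart. May be absent (None). It rolls easily on a bare surface.
- tube_2_mid (a point): middle of a capped blood tube with a yellow cap, 90 mm long; body 13 mm across, cap 17 mm across over the last 18 mm; its z axis runs along the tube towards the cap. Weighs about 12 g. It starts lying flat in the bin, its middle about 12 mm above the worktop, neighbours about 44 mm apart. May be absent (None). It rolls easily on a bare surface.
- tube_3_mid (a point): middle of a capped blood tube with a green cap, 90 mm long; body 13 mm across, cap 17 mm across over the last 18 mm; its z axis runs along the tube towards the cap. Weighs about 12 g. It starts lying flat in the bin, its middle about 12 mm above the worktop, neighbours about 44 mm apart. May be absent (None). It rolls easily on a bare surface.
- bin: fixed shallow blue bin, 130 (x) x 212 (y) x 34 mm high, walls 4 mm, floor 4.5 mm thick with a grippy dark liner; origin at the centre of its underside. The tubes lie roughly along its x axis, side by side along y. About 20 mm or more is free beside every tube.
- drop_box: fixed white drop box with a clear front and a blue deck, 160 (x) x 170 (y) x 140 mm high; origin at the centre of its underside. Hollow: walls 4 mm, floor 5 mm; the only way in is the 104 (x) x 130 mm (y) mouth in the middle of its deck, which the flap fills.
- flap_mouth (a point): centre of the drop box's mouth at deck height (140 mm above the worktop); axes as the drop box's: x across the hinge (the hinge lies on the +x side), y along the hinge.
- flap_hinge (a point): middle of the flap's hinge line, at drop box x = +52 mm, 137 mm above its underside; the hinge runs along the drop box's y.
- flap (a joint): angle of the grey flap (101 mm from hinge to free edge, 126 mm along the hinge, 3 mm thick; yellow stripe along its free edge): 0 level and shut, growing to 1.4 as the free (-x) edge swings down into the box. A spring shuts it (about 0.1 N m shut, 0.2 N m open: 2 to 5 N at the fingers), too strong for a tube's own weight; it can be pushed open with the fingertips, the held tube between them, and shuts by itself within a second when let go.
- logger_grip (a point): grip point of the loose white temperature logger: on its axis, 45 mm above its underside. It stands upright, 54 mm high: a D-shaped foot 24 mm high (half round of radius 20 mm towards its -x; straight sides 40 mm apart and a flat 18 mm from the axis on its +x, marked red) and on top a grey grip bar 14 mm thick (y) x 34 mm long (x), from 24 to 54 mm high. About 90 g. Its x axis points to the flat.
- dock_floor (a point): centre of the pocket floor (4 mm above the worktop) of the fixed black dock, 70 x 74 mm with a 12 mm high tab that carries the red mark from 27 to 48 mm out on its +x; D-shaped pocket with 2 mm play all round, about 14 mm deep with a flared lip, rim 22 mm above the worktop. Its x axis points to the pocket's flat side, marked red: seated, the logger's x axis points the same way, its underside on the floor and its axis over this point.
- mini_centrifuge: fixed white bench centrifuge standing between the bin and the drop box, about 195 (x) x 160 (y) mm and 92 mm high, its round lid standing open at the back (+x) up to about 230 mm; origin under its middle. Not used: an obstacle for low moves straight from the bin to the box; the worktop in front of it (towards the robot) is free.
- strip_vial: white test-strip vial with a blue cap, standing, 42 mm across, 104 mm high, origin under its centre; bystander
- lancet_box: red and white carton, 55 x 86 x 48 mm, origin under its centre; bystander
Things that resemble listed ones, but are neither listed nor needed, are in the scene too. Leave any orange look-alike of the part that bears logger_grip alone.

How it is judged:
On the way, in this order (a step that is already met when the one before it is completed fails the run):
1. every tube that is there lies in the drop box and the flap is shut (x of tube_0_mid in the frame of drop_box between -0.078 and 0.078 m and y of tube_0_mid in the frame of drop_box between -0.083 and 0.083 m and z of tube_0_mid in the frame of drop_box between 0 and 0.1 m and x of tube_1_mid in the frame of drop_box between -0.078 and 0.078 m and y of tube_1_mid in the frame of drop_box between -0.083 and 0.083 m and z of tube_1_mid in the frame of drop_box between 0 and 0.1 m and x of tube_2_mid in the frame of drop_box between -0.078 and 0.078 m and y of tube_2_mid in the frame of drop_box between -0.083 and 0.083 m and z of tube_2_mid in the frame of drop_box between 0 and 0.1 m and x of tube_3_mid in the frame of drop_box between -0.078 and 0.078 m and y of tube_3_mid in the frame of drop_box between -0.083 and 0.083 m and z of tube_3_mid in the frame of drop_box between 0 and 0.1 m and value of joint flap below 0.08 rad), for 0.2 s.
2. then the logger is seated in the dock (z of logger_grip in the frame of dock_floor between 0.04 and 0.049 m and horizontal distance between logger_grip and dock_floor below 0.006 m and angle between logger_grip's own z axis and vertical below 0.1 rad), for 0.2 s.
At the end, for the whole second after the job is handed in: Every tube present lies inside the drop box (its middle below 100 mm), the flap is shut (under 0.08 rad), and the logger stands upright and at rest on the dock's pocket floor (within 5 mm of full depth, within 6 mm of the centre), which only the matching orientation allows (all of step 1 and all of step 2 and linear speed of logger below 0.02 m/s); the robot touches nothing.
It fails at once if the strip vial is pushed more than 40 mm from its place (distance of strip_vial from where it was at the start of the episode above 0.04 m).
It fails at once if the red and white carton is pushed more than 40 mm from its place (distance of lancet_box from where it was at the start of the episode above 0.04 m).
Of tube_0, tube_1, tube_2, tube_3 only 3 to 4 are there at a start; the rules pass over those that are not, and their reading is None.
At some moment in a run one of logger may be knocked a few centimetres aside while the robot is not near it.
Once in a run the grip may slacken for a moment while it holds something.
It also fails if it takes over 208 s, if anything falls off the work surface, if the arm or the gripper's body presses on something with over 40 N, if the wrist force passes 120 N, or if a joint passes its speed limit or range.

## Robot

A 6-joint arm with a two-finger parallel gripper is mounted at the origin on a cart in front of the work surface, level with it; the furniture and walls round the work are solid. World frame = base frame: x ahead of the robot, y to its left, z up, the work surface at z = 0. Lengths are in m, angles in rad, forces in N, time in s.
With the tool pointing down it reaches from about 0.375 to 0.975 m from the base axis. Payload 3.8 kg.
Tool frame: the origin (TCP) lies between the finger pads; the fingertips stand bot.tips_ahead ahead of it and the grasp point (between the pads) is the TCP (bot.tips_ahead is the distance from the TCP to the fingertips, in m); z points along the fingers, x is the direction in which the jaws open and shut, and the axes are right-handed (so a half turn about z gives the same grasp; the last joint's range is limited). The gripper opens to 88 mm and grips with 3 to 60 N. Pads are 18 mm wide; open, the fingers measure 123 mm over their backs; the gripper's body (75 mm by 187 mm) begins 45 mm behind the grasp point.
Start: joints at [1.191, 0.264, 1.604, -0, 1.274, -0.037], TCP at [0.227, 0.636, 0.234] pointing down, gripper open.
Joint ranges: [-2.63, 2.63], [-0.94, 2.18], [0.31, 2.57], [-1.31, 4.45], [0, 2.66], [-2.55, 2.55]. Speed limits (rad/s): [2.57, 2.57, 3.14, 3.14, 3.14, 3.14].

## Interface

Orientations are given as a unit quaternion [w, x, y, z].
In Python, from cell import bot gives the robot as it stands.
- The arm moves only by the tool send_rows, never from a script. Its argument "rows" is a list of rows, each a list of 7 numbers: the shift along the tool's x, y, z in mm, then the turn, a rotation vector about the tool's x, y, z in degrees, then the gripper's target within -1 to 1 (shut at 1, half-way at 0, fully open at -1). A call has 1 to 10 rows; each row is the pose to reach, as a shift and turn from the pose commanded when the call began, along the tool's axes at that moment; what a row does not reach only later rows make up. A row lasts 1/12 s, in which the tool goes at most 41.7 mm and 7.16 degrees, less where a joint would pass 70% of its speed; a pose out of reach is approached as far as the arm can. A call with a gripper value outside its range is refused whole. The fingers move at their own pace and stop on an object; "grip_force" is the grip in N (left out, the last holds). Time passes only in rows, so rows that repeat a pose let the fingers close. It gives the time, the measured TCP pose, the force and the opening at its end, in the units of the state.
- bot.sense(): the state, without advancing time (a new reading comes with each control period).
- bot.capture(name): name is "scene" or "top"; returns (picture, depth): 384x512x3 uint8, blue, green, red; 384x512 float32, m along the optical axis (not along the pixel's ray), 0 where there is no reading.
- bot.camera_info(name): a dict with "intrinsics" (3x3 intrinsics, pixels), "rvec" (rotation vector, rad) and "tvec" (3), from world to camera coordinates, as OpenCV has them. Camera axes: x right, y down, z forward; pixel columns grow to the right and rows downward; lengths in m; the calibration is good to about 2 mm. A picture is of the moment at which its call begins. camera_info takes no time and is no camera call.
- bot.job_done(): hands the job in, once; it reports no verdict.
The state is a dict: "clock": time; "joint_pos": joint angles; "qd": joint speeds; "tau": joint torques, N m; "ee_pos": TCP position; "tcp_rot": TCP orientation; "wrist_force": force on the tool from outside, world axes, zero at the start; "moment": the same for the moment, N m; "finger_gap": finger opening in m.
Only numpy, scipy, OpenCV 4.12 (cv2) and the standard library are available. Lean on these libraries where they do the work, as an engineer would, in place of code of your own. Each camera call takes 0.05 s, during which the arm holds its last target.

## Working session

There is one attempt and no reset: what is moved stays moved. The work goes in short steps, Python scripts to look and compute and a tool call to move; the robot and the scene stay as the last step left them, time stands still between calls to the robot, and variables do not carry over. Pictures are saved under pics/ and viewed, and the job is handed in when it is done.

Besides the shell and the picture viewer there is one more tool, called after "Request:" by a JSON object that holds its "api" and its "payload". send_rows: Moves the arm, as the interface text tells. Its arguments: {"type":"object","properties":{"rows":{"type":"array","items":{"type":"array","items":{"type":"number"}}},"grip_force":{"type":"number"}},"required":["rows"]}

```bash
ls; mkdir -p pics; python3 - <<'E'
from cell import bot
import cv2
print(bot.sense()); print(bot.tips_ahead)
for n in ("scene","top"):
    im,d=bot.capture(n); cv2.imwrite(f"pics/{n}0.png",im)
    import numpy as np; np.save(f"pics/{n}0.npy",d)
    print(n,bot.camera_info(n))
E
```

```text
pics
{'clock': 0.0, 'joint_pos': array([ 1.19113390e+00,  2.64753356e-01,  1.60537771e+00, -2.13877136e-05,
        1.27369326e+00, -3.69028243e-02]), 'qd': array([-1.19459152e-03,  1.15554722e-03, -6.02563655e-05,  9.72796015e-05,
        3.41182813e-04, -1.26665079e-05]), 'tau': array([ 7.58667775e-04, -5.02119720e+01, -3.56872416e+01,  7.27896136e-02,
        2.95564940e-02, -1.83748602e-04]), 'ee_pos': array([0.22660022, 0.635058  , 0.23238588]), 'tcp_rot': array([ 6.17375116e-04,  8.17337097e-01,  5.76158680e-01, -9.29536035e-04]), 'wrist_force': array([ 0.01779189, -0.03892773, -0.27022719]), 'moment': array([ 0.00236796, -0.02013495, -0.09127546]), 'finger_gap': 0.08830746951049999}
0.019
scene {'intrinsics': array([[498.93933876,   0.        , 249.68950235],
       [  0.        , 498.93933876, 185.61545504],
       [  0.        ,   0.        ,   1.        ]]), 'rvec': array([ 2.05693316, -1.21911131,  0.50781034]), 'tvec': array([-0.30482637,  0.42195114,  0.8145105 ])}
top {'intrinsics': array([[448.24553216,   0.        , 252.67588299],
       [  0.        , 448.24553216, 186.84592418],
       [  0.        ,   0.        ,   1.        ]]), 'rvec': array([ 2.19268015, -2.13045013,  0.1226622 ]), 'tvec': array([-0.01911687,  0.6022793 ,  1.2808072 ])}
```

View pics/scene0.png

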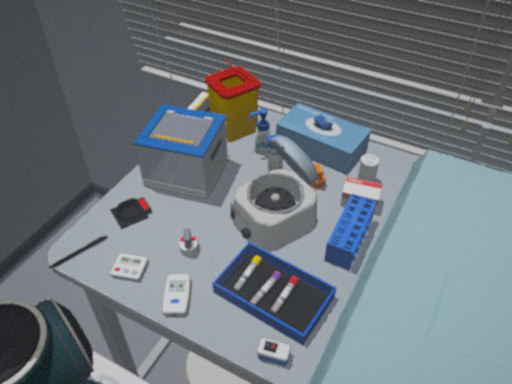

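View pics/top0.png

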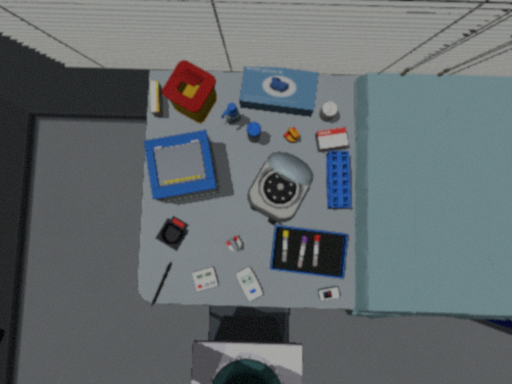

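```bash
cat > h.py <<'E'
import numpy as np, cv2
from cell import bot
from scipy.spatial.transform import Rotation as R
def cam(n):
    c=bot.camera_info(n); Rm=cv2.Rodrigues(np.array(c["rvec"]))[0]; return np.array(c["intrinsics"]),Rm,np.array(c["tvec"])
def cloud(n,d):
    K,Rm,t=cam(n); v,u=np.mgrid[:d.shape[0],:d.shape[1]]
    p=np.stack([(u-K[0,2])/K[0,0]*d,(v-K[1,2])/K[1,1]*d,d],-1)
    w=(p-t)@Rm; w[d<=0]=np.nan; return w
def proj(n,P):
    K,Rm,t=cam(n); p=np.atleast_2d(P)@Rm.T+t; q=p@K.T; return q[:,:2]/q[:,2:]
def ray(n,u,v,z):
    K,Rm,t=cam(n); d=Rm.T@np.array([(u-K[0,2])/K[0,0],(v-K[1,2])/K[1,1],1]); o=-Rm.T@t
    return o+d*(z-o[2])/d[2]
def tri(us,ut):
    A=[];b=[]
    for n,(u,v) in (("scene",us),("top",ut)):
        K,Rm,t=cam(n); P=K@np.c_[Rm,t]
        A+= [u*P[2]-P[0], v*P[2]-P[1]]
    A=np.array(A); return np.linalg.lstsq(A[:,:3],-A[:,3],rcond=None)[0]
def crop(im,x0,y0,x1,y1,s,f):
    c=cv2.resize(im[y0:y1,x0:x1],None,fx=s,fy=s,interpolation=cv2.INTER_CUBIC)
    for k in range(x0,x1):
        if k%10==0: cv2.putText(c,str(k),((k-x0)*s,8),0,.3,(0,255,0),1); cv2.line(c,((k-x0)*s,0),((k-x0)*s,4 if k%50 else 12),(0,255,0),1)
    for k in range(y0,y1):
        if k%10==0: cv2.putText(c,str(k),(0,(k-y0)*s+4),0,.3,(0,255,0),1)
    cv2.imwrite(f,c)
E
python3 - <<'E'
from h import *
im=cv2.imread("pics/top0.png"); s=cv2.imread("pics/scene0.png")
crop(im,260,210,360,280,7,"pics/t_bin.png")
crop(im,140,120,260,200,6,"pics/t_box.png")
crop(im,145,200,265,300,6,"pics/t_log.png")
crop(s,100,180,220,320,4,"pics/s_log.png")
crop(s,210,235,345,340,5,"pics/s_bin.png")
d=np.load("pics/top0.npy"); w=cloud("top",d)
for n,(u,v) in dict(table=(230,210),table2=(300,290),deck=(152,165),decks=(185,193),flap=(180,160),bin_l=(272,250),logger=(235,242),dock=(172,235),tubeR=(316,250)).items(): print(n,w[v,u].round(4))
E
```

```text
table [0.5347 0.0641 0.0023]
table2 [ 0.3062 -0.1491  0.0018]
deck [0.6418 0.2721 0.1424]
decks [0.5704 0.1826 0.1209]
flap [0.6585 0.1977 0.1378]
bin_l [ 0.4207 -0.0628  0.0347]
logger [0.4407 0.044  0.0538]
dock [0.4555 0.2334 0.004 ]
tubeR [ 0.424  -0.1923  0.017 ]
```

View pics/t_bin.png

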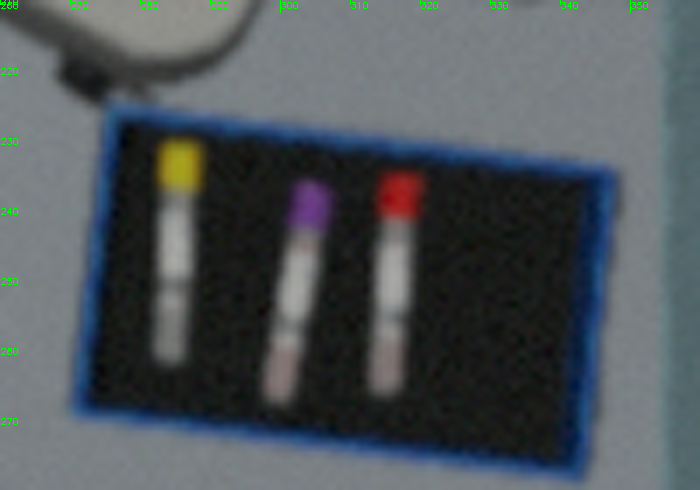

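View pics/t_box.png

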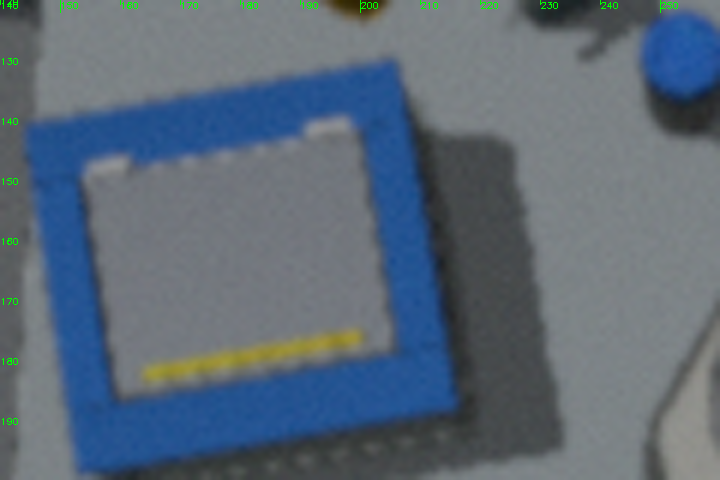

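View pics/t_log.png

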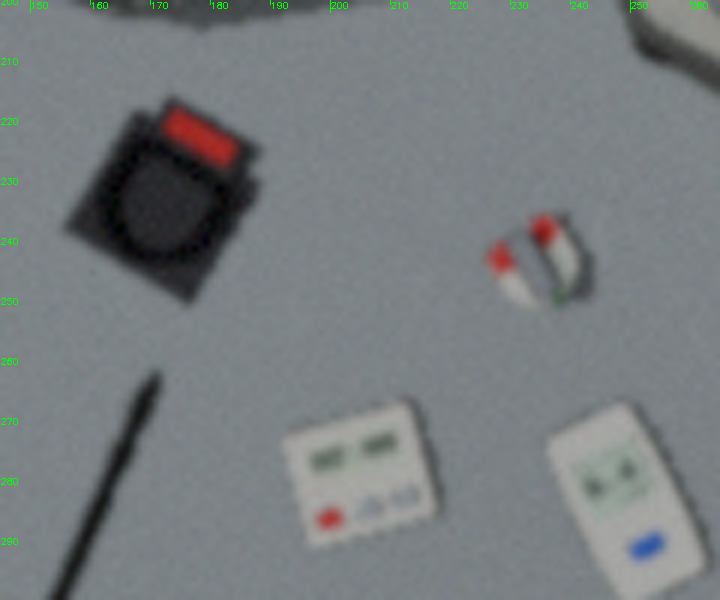

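View pics/s_log.png

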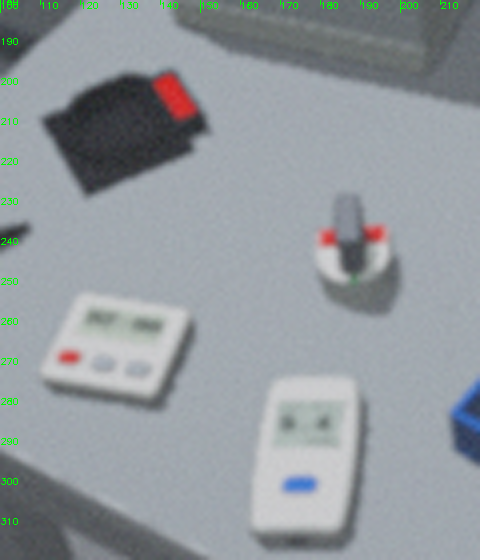

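View pics/s_bin.png

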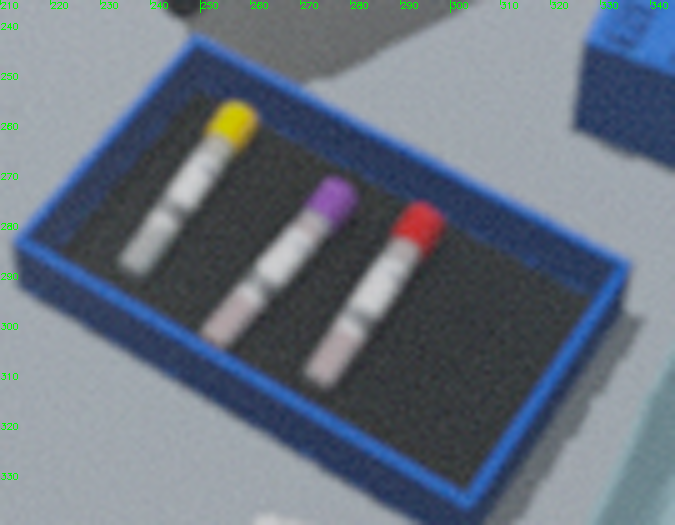

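```bash
python3 - <<'E'
from h import *
T={'Y':[((258,256),(285.9,230)),((235.6,289),(284.1,262.4))],'P':[((278.4,271),(304.9,235.7)),((252,303.4),(299.6,267.9))],'R':[((295.6,276.6),(317.4,234.6)),((273,311.4),(314.9,266.6))]}
for k,(a,b) in T.items():
    c=tri(*a);t=tri(*b); print(k,c.round(4),t.round(4),'len',np.linalg.norm(c-t).round(4),'mid z=12:',)
    c2=ray("top",*a[1],.013);t2=ray("top",*b[1],.013)
    print('  ray',c2.round(4),t2.round(4),np.linalg.norm(c2-t2).round(4),'mid',((c2+t2)/2).round(4),'yaw',np.degrees(np.arctan2(*(c2-t2)[1::-1])).round(1))
s=cv2.imread("pics/scene0.png"); crop(s,130,95,240,200,6,"pics/s_box.png")
# deck corners from top at z=.14 ; crop scale6 origin 140,120
for n,(x,y) in dict(dTL=(28,125),dTR=(396,62),dBR=(458,405),dBL=(82,472),mTL=(84,170),mTR=(360,132),mBR=(395,350),mBL=(115,400)).items():
    print(n,ray("top",140+x/6,120+y/6,.14).round(4))
E
```

```text
Y [ 0.4798 -0.1032  0.0186] [ 0.3861 -0.101   0.0147] len 0.0938 mid z=12:
  ray [ 0.4798 -0.1034  0.013 ] [ 0.3853 -0.1     0.013 ] 0.0946 mid [ 0.4325 -0.1017  0.013 ] yaw -2.0
P [ 0.4648 -0.1592  0.0193] [ 0.3717 -0.1467  0.0155] len 0.094 mid z=12:
  ray [ 0.4647 -0.1597  0.013 ] [ 0.3707 -0.1456  0.013 ] 0.095 mid [ 0.4177 -0.1526  0.013 ] yaw -8.5
R [ 0.4693 -0.1962  0.0187] [ 0.3764 -0.1911  0.014 ] len 0.0931 mid z=12:
  ray [ 0.469  -0.1964  0.013 ] [ 0.3757 -0.1903  0.013 ] 0.0934 mid [ 0.4223 -0.1934  0.013 ] yaw -3.8
dTL [0.7083 0.2963 0.14  ]
dTR [0.7424 0.1301 0.14  ]
dBR [0.5858 0.0958 0.14  ]
dBL [0.5508 0.2632 0.14  ]
mTL [0.6883 0.2697 0.14  ]
mTR [0.7094 0.1452 0.14  ]
mBR [0.61   0.1252 0.14  ]
mBL [0.5837 0.2501 0.14  ]
```

View pics/s_box.png

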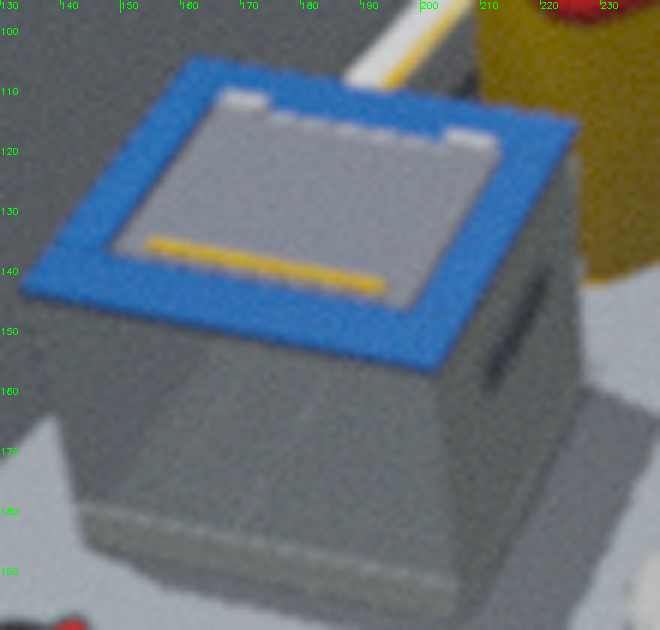

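```bash
python3 - <<'E'
from h import *
# deck heights by two views
S=dict(dTL=(193,55),dTR=(579,122),dBR=(436,370),dBL=(20,292)); Tt=dict(dTL=(28,125),dTR=(396,62),dBR=(458,405),dBL=(82,472))
for k in S: print(k,tri((130+S[k][0]/6,95+S[k][1]/6),(140+Tt[k][0]/6,120+Tt[k][1]/6)).round(4))
# bin outer corners top crop (scale7 o 260,210) & scene(scale5 o 210,235)
B=dict(TL=((105,103),(195,38)),TR=((618,170),(630,263)),BR=((585,478),(468,507)),BL=((72,412),(15,242)))
for k,(a,b) in B.items(): print(k,tri((210+b[0]/5,235+b[1]/5),(260+a[0]/7,210+a[1]/7)).round(4))
d=np.load("pics/top0.npy"); w=cloud("top",d); im=cv2.imread("pics/top0.png")
m=(w[...,2]>.05)&(w[...,1]<0)&(w[...,1]>-.22)&(w[...,0]<.75)
for x in np.arange(.46,.7,.02):
    s=m&(abs(w[...,0]-x)<.01)
    if s.any(): print(x.round(2),w[s][:,1].min().round(3),w[s][:,1].max().round(3),w[s][:,2].max().round(3))
# hinge brackets, deck depth
for u,v in ((155,147),(193,141),(175,143),(148,150),(205,170),(170,190),(165,165)): print(u,v,w[v,u].round(4))
# bright tube pixels in the bin
hsv=cv2.cvtColor(im,cv2.COLOR_BGR2HSV)
for nm,(lo,hi) in dict(Y=((20,120,100),(35,255,255)),P=((125,80,60),(160,255,255)),R=((0,150,80),(6,255,255))).items():
    mm=cv2.inRange(hsv,lo,hi); mm[:225]=0; mm[280:]=0; mm[:,:265]=0;mm[:,350:]=0
    v,u=np.nonzero(mm); c=ray("top",u.mean(),v.mean(),.017); print(nm,len(u),u.mean(),v.mean(),c.round(4))
E
```

```text
dTL [0.7082 0.2962 0.1404]
dTR [0.7436 0.1286 0.1398]
dBR [0.5864 0.0958 0.1371]
dBL [0.551  0.2643 0.1357]
TL [ 0.4949 -0.0715  0.0289]
TR [ 0.4721 -0.2826  0.0357]
BR [ 0.3461 -0.2701  0.0332]
BL [ 0.3672 -0.0602  0.03  ]
0.5 -0.099 -0.048 0.068
0.52 -0.12 -0.028 0.098
0.54 -0.132 -0.002 0.1
0.56 -0.143 -0.001 0.103
0.58 -0.155 -0.0 0.103
0.6 -0.164 -0.0 0.234
0.62 -0.162 -0.002 0.233
0.64 -0.159 -0.011 0.228
0.66 -0.149 -0.022 0.216
0.68 -0.132 -0.033 0.194
155 147 [0.6918 0.2669 0.1411]
193 141 [0.7107 0.1638 0.1443]
175 143 [0.7043 0.2129 0.1419]
148 150 [0.6832 0.2858 0.14  ]
205 170 [0.6328 0.1284 0.1392]
170 190 [0.5755 0.2205 0.1398]
165 165 [0.6433 0.2375 0.1395]
Y 34 285.0882352941176 233.2058823529412 [ 0.4702 -0.1009  0.017 ]
P 37 303.9189189189189 238.8918918918919 [ 0.4552 -0.1565  0.017 ]
R 33 316.6363636363636 237.63636363636363 [ 0.46   -0.1937  0.017 ]
```

```bash
cat >> h.py <<'E'
def rel(pos,yaw,frm=None,tilt=None):
    """row (6 numbers) from measured pose to world pos, tool down with tool-x yaw (deg)"""
    s=bot.sense(); p=np.array(s["ee_pos"]); q=np.array(s["tcp_rot"]); R0=R.from_quat([q[1],q[2],q[3],q[0]])
    if frm is not None: p,R0=frm
    y=np.radians(yaw); c,n=np.cos(y),np.sin(y)
    R1=R.from_matrix(np.array([[c,n,0],[n,-c,0],[0,0,-1]]))
    t=R0.inv().apply(np.array(pos)-p)*1000; r=(R0.inv()*R1).as_rotvec(degrees=True)
    d=np.linalg.norm(t); 
    print("row",t.round(1).tolist(),r.round(1).tolist(),"| dist",d.round(0),"rows>=",max(d/41.7,np.linalg.norm(r)/7.16).round(1))
    return t,r
def st():
    s=bot.sense(); q=s["tcp_rot"]; Rm=R.from_quat([q[1],q[2],q[3],q[0]]).as_matrix()
    print("t",round(s["clock"],2),"p",np.round(s["ee_pos"],4),"yaw",np.degrees(np.arctan2(Rm[1,0],Rm[0,0])).round(1),"z",Rm[:,2].round(3),"F",np.round(s["wrist_force"],1),"gap",round(s["finger_gap"],4),"q6",np.round(s["joint_pos"][5],2))
E
python3 -c "
from h import *
st(); rel((.42,.30,.234),80); rel((.42,.3,.234),70.4)"
```

```text
t 0.1 p [0.2267 0.6351 0.2325] yaw 70.4 z [-0.001 -0.002 -1.   ] F [-0.7  0.9 -0.7] gap 0.0878 q6 -0.04
row [-250.6, 294.7, -1.0] [-0.0, 0.1, -9.6] | dist 387.0 rows>= 9.3
row [-250.6, 294.7, -1.0] [-0.0, 0.1, -0.0] | dist 387.0 rows>= 9.3
```

Candidates (top image): tubes are yellow (285,247), purple (302,252) and red (316,250) in the bin; the pen (160,285) and stick (155,97) aren't tubes. The white logger is at (235,243), and the orange look-alike at (292,134) is left alone. The crops confirm three tubes, with green absent.

Request:
{"api": "send_rows", "payload": {"rows": [[-251,295,-1,0,0,-10,0.45],[-251,295,-1,0,0,-10,0.45],[-251,295,-1,0,0,-10,0.45],[-251,295,-1,0,0,-10,0.45],[-251,295,-1,0,0,-10,0.45],[-251,295,-1,0,0,-10,0.45],[-251,295,-1,0,0,-10,0.45],[-251,295,-1,0,0,-10,0.45],[-251,295,-1,0,0,-10,0.45],[-251,295,-1,0,0,-10,0.45]], "grip_force": 30}}

```text
clock: 0.93
ee_pos: [0.422, 0.2957, 0.2344]
tcp_rot: [0.001, 0.765, 0.644, -0.001]
wrist_force: [-0.4, -0.6, 0.5]
finger_gap: 0.0252
```

```bash
python3 -c "
from h import *
st(); rel((.42,-.1013,.13),88)"
```

```text
t 0.93 p [0.422  0.2957 0.2344] yaw 80.2 z [ 0.001 -0.002 -1.   ] F [-0.4 -0.6  0.5] gap 0.0252 q6 -0.83
row [-391.3, 65.7, 105.3] [0.0, 0.1, -7.8] | dist 411.0 rows>= 9.8
```

Request:
{"api": "send_rows", "payload": {"rows": [[-391,66,105,0,0,-8,0.45],[-391,66,105,0,0,-8,0.45],[-391,66,105,0,0,-8,0.45],[-391,66,105,0,0,-8,0.45],[-391,66,105,0,0,-8,0.45],[-391,66,105,0,0,-8,0.45],[-391,66,105,0,0,-8,0.45],[-391,66,105,0,0,-8,0.45],[-391,66,105,0,0,-8,0.45],[-391,66,105,0,0,-8,0.45]]}}

```text
clock: 1.77
ee_pos: [0.4193, -0.0981, 0.129]
tcp_rot: [-0.0, 0.717, 0.697, 0.0]
wrist_force: [1.0, 1.1, 0.5]
finger_gap: 0.0243
```

```bash
python3 -c "
from h import *
st(); rel((.42,-.1013,.0265),88)
im,d=bot.capture('scene'); crop(im,180,120,340,320,4,'pics/a1.png')
im,d=bot.capture('top'); crop(im,220,180,360,290,5,'pics/a1t.png')"
```

```text
t 1.77 p [ 0.4193 -0.0981  0.129 ] yaw 88.3 z [ 0.  0. -1.] F [1.  1.1 0.5] gap 0.0243 q6 -1.83
row [-3.2, 0.8, 102.5] [0.0, -0.0, 0.3] | dist 103.0 rows>= 2.5
```

View pics/a1.png

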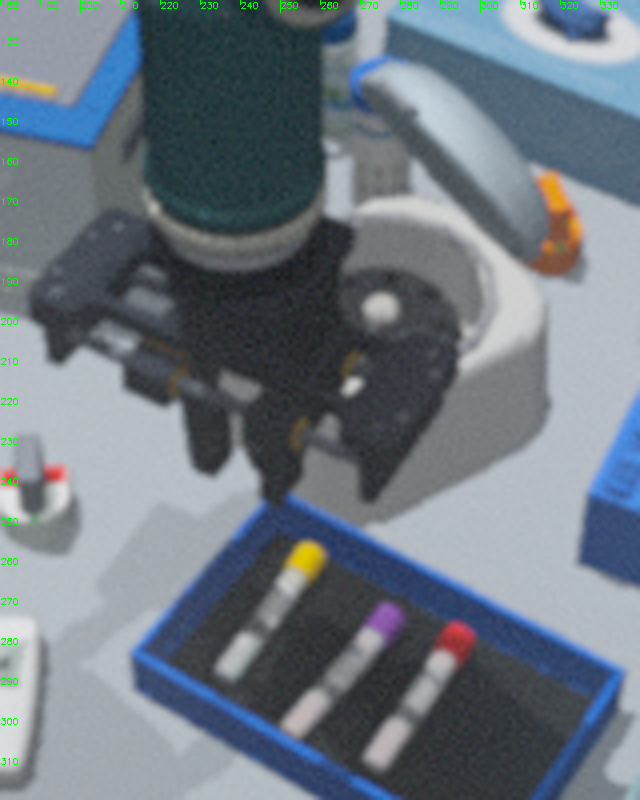

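Request:
{"api": "send_rows", "payload": {"rows": [[-3,1,30,0,0,0,0.45],[-3,1,60,0,0,0,0.45],[-3,1,85,0,0,0,0.45],[-3,1,102,0,0,0,0.45],[-3,1,102,0,0,0,0.45],[-3,1,102,0,0,0,1],[-3,1,102,0,0,0,1],[-3,1,102,0,0,0,1],[-3,1,102,0,0,0,1],[-3,1,102,0,0,0,1]]}}

```text
clock: 2.7
ee_pos: [0.422, -0.0996, 0.029]
tcp_rot: [0.001, 0.717, 0.697, 0.001]
wrist_force: [-0.9, 0.8, -0.4]
finger_gap: 0.0003
```

```bash
python3 -c "
from h import *
st()"
```

```text
t 2.7 p [ 0.422  -0.0996  0.029 ] yaw 88.4 z [ 0.002 -0.001 -1.   ] F [-0.9  0.8 -0.4] gap 0.0003 q6 -1.83
```

```bash
python3 -c "
from h import *
im,d=bot.capture('scene'); crop(im,200,220,320,330,6,'pics/a2.png')
"
```

```text
(no output)
```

View pics/a2.png

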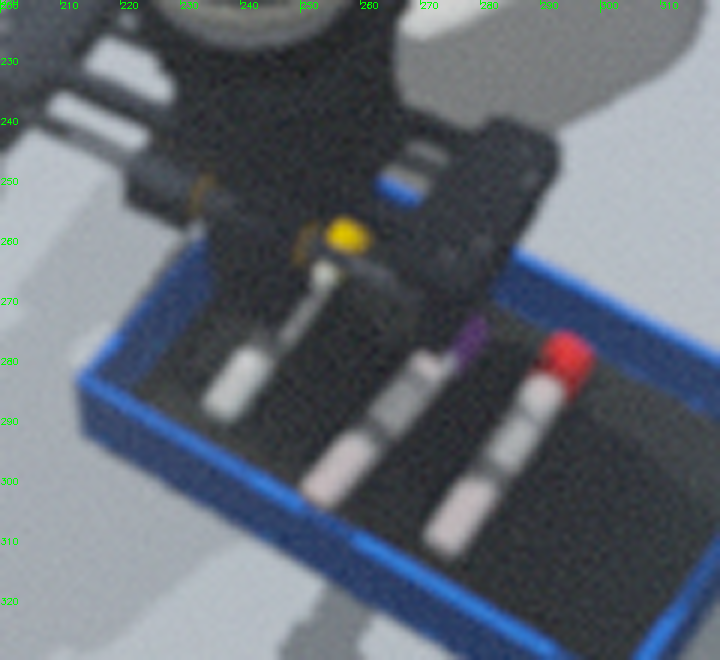

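```bash
python3 -c "
from h import *
s=bot.sense(); st()
for z in (.004,.012,.02,.03): print(z,proj('scene',(.422,-.0996,z)).round(1))
im,d=bot.capture('top'); crop(im,260,215,345,280,8,'pics/a2t.png'); crop(im,0,0,1,1,8,'/tmp/x.png')
for z in (.01,.03): print(proj('top',(.422,-.0996,z)).round(1))
"
```

```text
t 2.75 p [ 0.4217 -0.0996  0.0287] yaw 88.4 z [ 0.002 -0.001 -1.   ] F [-0.8  0.4 -0.1] gap 0.0003 q6 -1.83
0.004 [[243.3 279. ]]
0.012 [[243.2 276.8]]
0.02 [[243.1 274.4]]
0.03 [[243.  271.5]]
[[284.1 249.7]]
[[284.6 249.9]]
```

View pics/a2t.png

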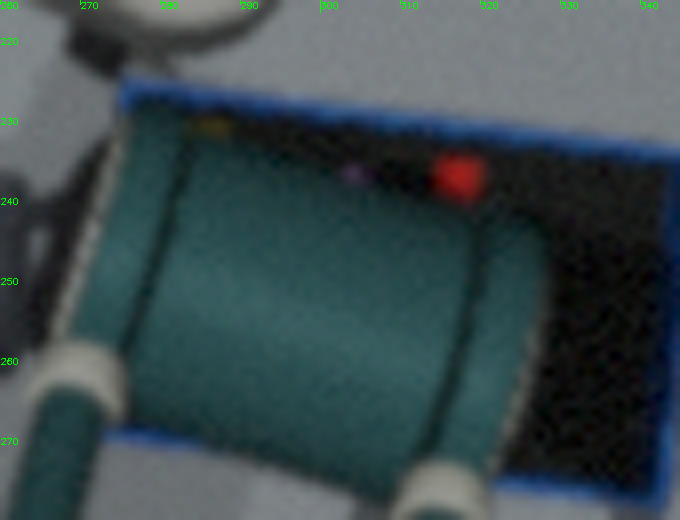

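Request:
{"api": "send_rows", "payload": {"rows": [[0,0,-30,0,0,0,1],[0,0,-60,0,0,0,1],[0,0,-100,0,0,0,1],[0,0,-100,0,0,0,1],[0,0,-100,0,0,0,1]]}}

```text
clock: 3.22
ee_pos: [0.4234, -0.1002, 0.1308]
tcp_rot: [0.003, 0.717, 0.697, 0.002]
wrist_force: [-0.1, -0.3, 0.0]
finger_gap: 0.0003
```

```bash
python3 -c "
from h import *
st()
K,Rm,t=cam('scene'); print('cam',-Rm.T@t)
im,d=bot.capture('scene'); crop(im,180,200,320,330,5,'pics/a3.png')
s=bot.sense(); p=s['ee_pos']; print(proj('scene',p-[0,0,.019]), proj('scene',p))
np.save('pics/a3.npy',d); cv2.imwrite('pics/a3full.png',im)
"
```

```text
t 3.22 p [ 0.4234 -0.1002  0.1308] yaw 88.3 z [ 0.007 -0.002 -1.   ] F [-0.1 -0.3  0. ] gap 0.0003 q6 -1.83
cam [-0.10817756 -0.41958515  0.86408052]
[[242.1086608  246.85956796]] [[241.89153987 240.52213745]]
```

View pics/a3.png

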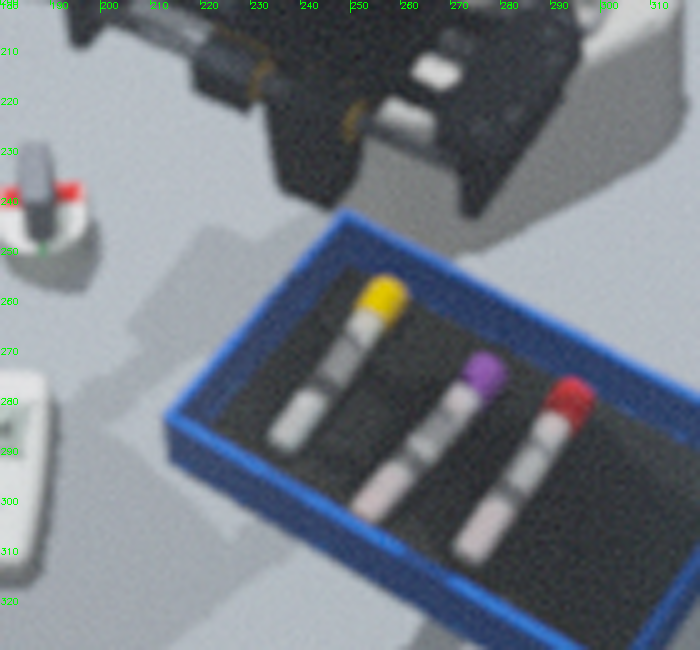

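```bash
python3 -c "
from h import *
d=np.load('pics/a3.npy'); w=cloud('scene',d)
for v in range(222,244,2): print(v,[ (u,w[v,u].round(3).tolist()) for u in (236,240,244,248)])
print(w[280,245],w[300,200])
"
```

```text
222 [(236, [0.39, -0.108, 0.217]), (240, [0.39, -0.116, 0.221]), (244, [0.391, -0.124, 0.224]), (248, [0.395, -0.129, 0.222])]
224 [(236, [0.39, -0.108, 0.211]), (240, [0.388, -0.117, 0.218]), (244, [0.392, -0.123, 0.217]), (248, [0.393, -0.131, 0.221])]
226 [(236, [0.39, -0.108, 0.206]), (240, [0.39, -0.116, 0.21]), (244, [0.389, -0.125, 0.216]), (248, [0.392, -0.131, 0.216])]
228 [(236, [0.414, -0.092, 0.168]), (240, [0.417, -0.099, 0.169]), (244, [0.39, -0.124, 0.21]), (248, [0.392, -0.131, 0.211])]
230 [(236, [0.416, -0.091, 0.16]), (240, [0.419, -0.098, 0.161]), (244, [0.413, -0.11, 0.173]), (248, [0.392, -0.131, 0.206])]
232 [(236, [0.415, -0.092, 0.156]), (240, [0.417, -0.099, 0.158]), (244, [0.414, -0.109, 0.166]), (248, [0.415, -0.117, 0.169])]
234 [(236, [0.414, -0.092, 0.151]), (240, [0.417, -0.099, 0.152]), (244, [0.416, -0.108, 0.159]), (248, [0.415, -0.117, 0.164])]
236 [(236, [0.415, -0.091, 0.144]), (240, [0.418, -0.098, 0.145]), (244, [0.413, -0.11, 0.156]), (248, [0.419, -0.115, 0.153])]
238 [(236, [0.415, -0.091, 0.138]), (240, [0.414, -0.1, 0.144]), (244, [0.413, -0.11, 0.151]), (248, [0.419, -0.115, 0.148])]
240 [(236, [0.51, -0.031, -0.001]), (240, [0.415, -0.099, 0.136]), (244, [0.414, -0.109, 0.143]), (248, [0.511, -0.061, 0.015])]
242 [(236, [0.504, -0.035, 0.001]), (240, [0.509, -0.042, 0.0]), (244, [0.415, -0.108, 0.136]), (248, [0.492, -0.072, 0.034])]
[ 0.41504092 -0.10782542  0.01465528] [ 0.33688023 -0.04718832  0.00195538]
```

```bash
python3 -c "
from h import *
d=np.load('pics/a3.npy'); w=cloud('scene',d)
m=(w[...,0]>.405)&(w[...,0]<.426)&(w[...,1]>-.15)&(w[...,1]<-.05)&(w[...,2]>.1)&(w[...,2]<.19)
q=w[m]; print(len(q),q.min(0),q.max(0)); print(np.sort(q[:,2])[:12].round(4))
for n in range(-125,-80,4):
    k=abs(q[:,1]*1000-n)<2
    if k.any(): print(n,q[k,2].min().round(4),k.sum())
st(); rel((.42,-.1013,.03),88); rel((.42,-.1013,.008),88)
"
```

```text
222 [ 0.41245593 -0.11842757  0.13492697] [ 0.42520133 -0.08370895  0.18916188]
[0.1349 0.1353 0.1355 0.1363 0.1365 0.1368 0.1373 0.1382 0.1382 0.1384
 0.1385 0.1388]
-117 0.1437 29
-113 0.1406 27
-109 0.1363 18
-105 0.1349 24
-101 0.1353 18
-97 0.1368 26
-93 0.1355 26
-89 0.1382 36
-85 0.1421 18
t 3.27 p [ 0.4216 -0.0997  0.1287] yaw 88.4 z [ 0.003 -0.001 -1.   ] F [-0.2 -0.3  0.3] gap 0.0004 q6 -1.83
row [-1.6, -1.8, 98.7] [0.2, 0.0, 0.4] | dist 99.0 rows>= 2.4
row [-1.6, -1.8, 120.7] [0.2, 0.0, 0.4] | dist 121.0 rows>= 2.9
```

Request:
{"api": "send_rows", "payload": {"rows": [[-2,-2,0,0,0,0,0.45],[-2,-2,20,0,0,0,0.45],[-2,-2,50,0,0,0,0.45],[-2,-2,80,0,0,0,0.45],[-2,-2,105,0,0,0,0.45],[-2,-2,118,0,0,0,0.45],[-2,-2,118,0,0,0,0.45],[-2,-2,118,0,0,0,0.45]]}}

```text
clock: 3.93
ee_pos: [0.4162, -0.1007, 0.0076]
tcp_rot: [-0.003, 0.717, 0.697, -0.001]
wrist_force: [-0.1, 0.1, -0.1]
finger_gap: 0.0243
```

```bash
python3 -c "
from h import *
im,d=bot.capture('scene'); crop(im,200,220,320,330,6,'pics/a4.png')
st()
w=cloud('scene',d); 
m=(w[...,0]>.405)&(w[...,0]<.426)&(w[...,1]>-.15)&(w[...,1]<-.05)&(w[...,2]<.05)
q=w[m]
for n in range(-145,-60,4):
    k=abs(q[:,1]*1000-n)<2
    if k.any(): print(n,q[k,2].min().round(4),q[k,2].max().round(4),k.sum())
"
```

```text
t 3.98 p [ 0.4177 -0.1011  0.0089] yaw 88.4 z [-0.002  0.001 -1.   ] F [ 0.6 -0.1  0.1] gap 0.0239 q6 -1.84
-145 0.0075 0.0163 6
-141 0.0041 0.0087 11
-137 0.0024 0.009 15
-133 0.0026 0.008 15
-129 0.0023 0.0412 44
-125 0.0028 0.0447 32
-121 0.0004 0.0454 26
-117 0.0035 0.0408 17
-113 0.0019 0.0397 15
-109 0.0033 0.0164 10
-105 0.0032 0.0217 22
-101 0.0139 0.0208 18
-97 -0.4887 0.0211 8
-93 -0.488 0.0085 6
-89 -0.4898 0.0499 70
-85 -0.4903 0.0497 36
-81 -0.4911 0.0476 35
-77 -0.4886 0.0499 28
-73 -0.492 0.0419 22
-69 -0.4875 0.0367 28
-65 -0.4883 0.0366 32
-61 -0.4927 0.031 15
```

View pics/a4.png

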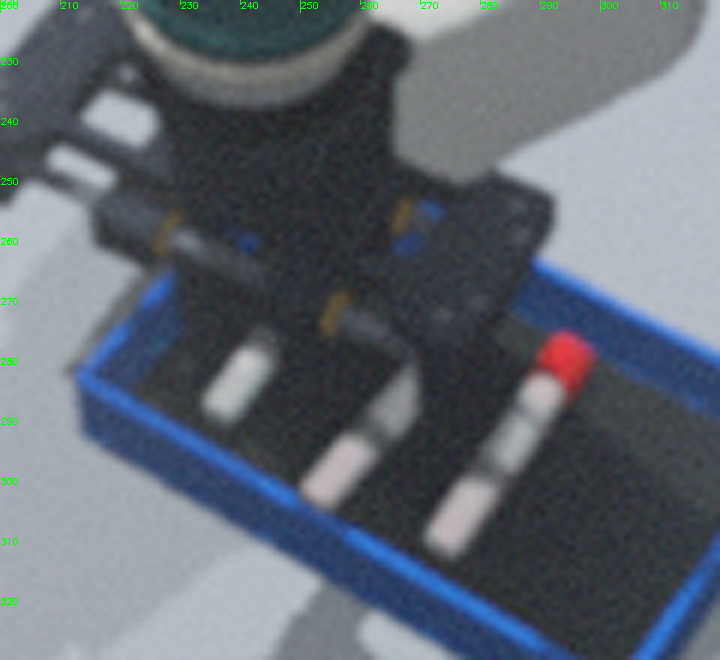

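Request:
{"api": "send_rows", "payload": {"rows": [[0,0,3,0,0,0,0.45],[0,0,6,0,0,0,0.45],[0,0,6,0,0,0,0.45],[0,0,6,0,0,0,0.45]]}}

```text
clock: 4.32
ee_pos: [0.4192, -0.1015, 0.0042]
tcp_rot: [0.0, 0.717, 0.697, 0.0]
wrist_force: [0.5, -0.2, -0.2]
finger_gap: 0.0245
```

```bash
python3 -c "
from h import *
st()"
```

```text
t 4.32 p [ 0.4192 -0.1015  0.0042] yaw 88.4 z [ 0.001 -0.    -1.   ] F [ 0.5 -0.2 -0.2] gap 0.0245 q6 -1.84
```

Request:
{"api": "send_rows", "payload": {"rows": [[0,0,1.5,0,0,0,0.45],[0,0,1.5,0,0,0,1],[0,0,1.5,0,0,0,1],[0,0,1.5,0,0,0,1],[0,0,1.5,0,0,0,1]]}}

```text
clock: 4.73
ee_pos: [0.4189, -0.1013, 0.0023]
tcp_rot: [0.0, 0.717, 0.697, 0.0]
wrist_force: [-0.8, -0.0, 0.7]
finger_gap: 0.0119
```

```bash
python3 -c "
from h import *
st()"
```

```text
t 4.73 p [ 0.4189 -0.1013  0.0023] yaw 88.4 z [ 0. -0. -1.] F [-0.8 -0.   0.7] gap 0.0119 q6 -1.84
```

Request:
{"api": "send_rows", "payload": {"rows": [[0,0,0,0,0,0,1],[0,0,-15,0,0,0,1],[0,0,-40,0,0,0,1],[0,0,-70,0,0,0,1],[0,0,-70,0,0,0,1]]}}

```text
clock: 5.15
ee_pos: [0.4228, -0.1026, 0.0772]
tcp_rot: [0.004, 0.717, 0.697, 0.002]
wrist_force: [1.2, -0.2, 0.1]
finger_gap: 0.0117
```

```bash
python3 -c "
from h import *
st()
im,d=bot.capture('scene'); crop(im,200,180,320,310,6,'pics/a5.png'); rel((.42,.1,.2),60)"
```

```text
t 5.15 p [ 0.4228 -0.1026  0.0772] yaw 88.4 z [ 0.009 -0.003 -1.   ] F [ 1.2 -0.2  0.1] gap 0.0117 q6 -1.84
row [201.9, -6.7, -125.2] [0.4, 0.0, 28.4] | dist 238.0 rows>= 5.7
```

View pics/a5.png

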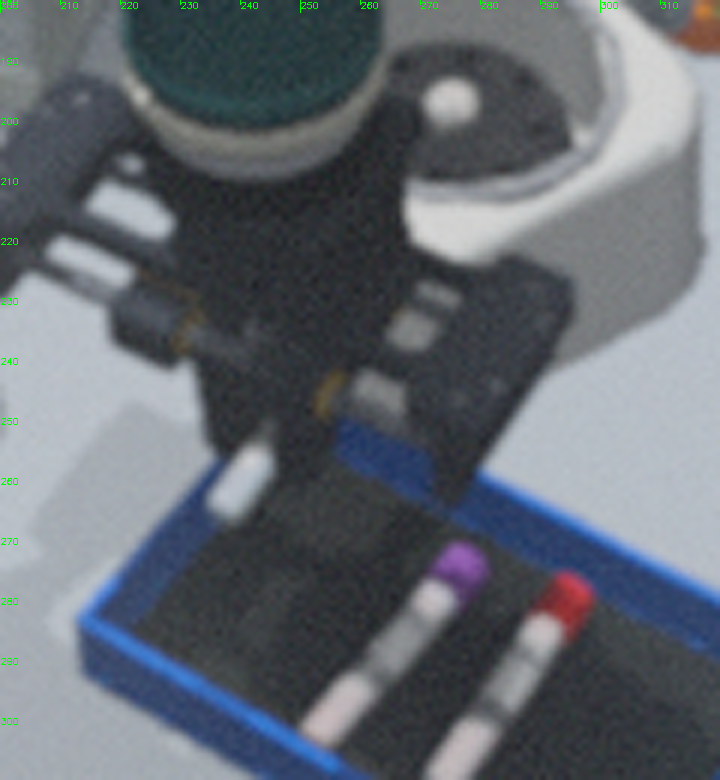

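Request:
{"api": "send_rows", "payload": {"rows": [[0,0,-40,0,0,0,1],[10,0,-80,0,0,0,1],[40,0,-120,0,0,7,1],[80,0,-150,0,0,14,1],[120,0,-150,0,0,21,1],[160,0,-150,0,0,28,1],[200,0,-150,0,0,35,1],[240,0,-150,0,0,42,1],[280,0,-150,0,0,49,1],[300,0,-150,0,0,56,1]]}}

```text
clock: 6.03
ee_pos: [0.4262, 0.1727, 0.2207]
tcp_rot: [0.0, 0.944, 0.331, -0.001]
wrist_force: [0.5, 0.2, -0.5]
finger_gap: 0.0119
```

```bash
python3 -c "
from h import *
st(); rel((.630,.2042,.22),12)"
```

```text
t 6.03 p [0.4262 0.1727 0.2207] yaw 38.6 z [-0.001 -0.001 -1.   ] F [ 0.5  0.2 -0.5] gap 0.0119 q6 -0.34
row [178.8, 102.7, 0.4] [0.0, 0.1, 26.6] | dist 206.0 rows>= 4.9
```

Request:
{"api": "send_rows", "payload": {"rows": [[40,23,0,0,0,7,1],[75,43,0,0,0,14,1],[110,63,0,0,0,20,1],[150,86,0,0,0,26,1],[178,102,0,0,0,26.5,1],[179,103,0,0,0,26.5,1],[179,103,0,0,0,26.5,1]]}}

```text
clock: 6.62
ee_pos: [0.6316, 0.2035, 0.2184]
tcp_rot: [0.0, 0.994, 0.108, -0.002]
wrist_force: [-1.1, -1.2, 0.3]
finger_gap: 0.0119
```

```bash
python3 -c "
from h import *
st(); rel((.630,.2042,.15),12)
im,d=bot.capture('scene'); crop(im,100,40,260,200,5,'pics/a6.png')"
```

```text
t 6.62 p [0.6316 0.2035 0.2184] yaw 12.4 z [-0.005 -0.001 -1.   ] F [-1.1 -1.2  0.3] gap 0.0119 q6 0.06
row [-1.0, -1.0, 68.4] [0.0, 0.3, 0.4] | dist 68.0 rows>= 1.6
```

View pics/a6.png

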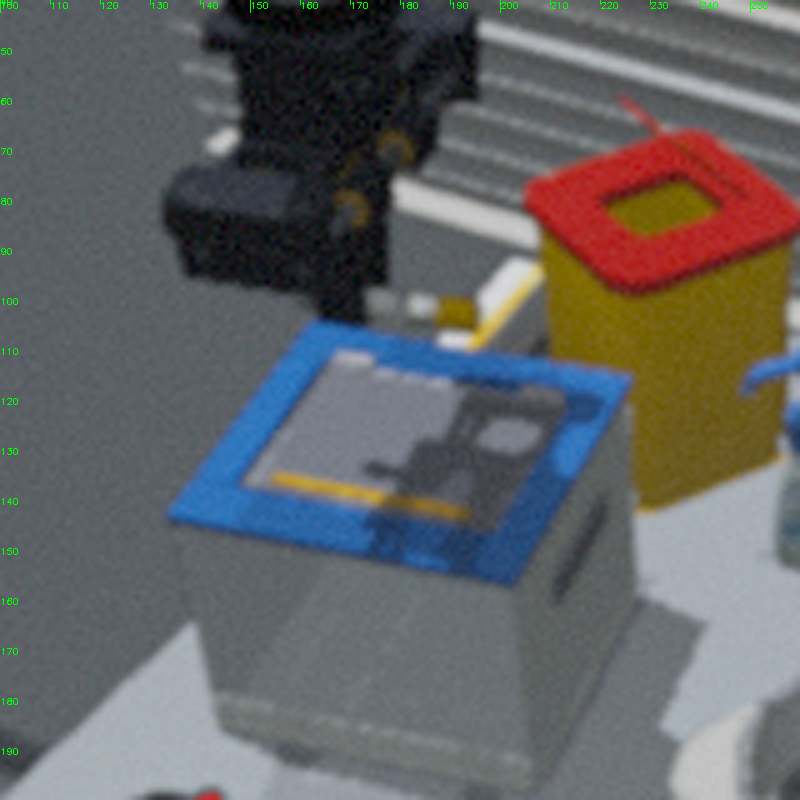

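Request:
{"api": "send_rows", "payload": {"rows": [[-1,-1,35,0,0,0,1],[-1,-1,68,0,0,0,1],[-1,-1,80,0,0,0,1],[-1,-1,88,0,0,0,1],[-1,-1,88,0,0,0,1]]}}

```text
clock: 7.08
ee_pos: [0.6275, 0.2039, 0.1326]
tcp_rot: [0.0, 0.994, 0.109, -0.002]
wrist_force: [-0.9, 0.1, 0.5]
finger_gap: 0.0116
```

```bash
python3 -c "
from h import *
st(); rel((.630,.2042,.082),12)
im,d=bot.capture('scene'); crop(im,100,40,260,200,5,'pics/a7.png')"
```

```text
t 7.08 p [0.6275 0.2039 0.1326] yaw 12.5 z [-0.004 -0.001 -1.   ] F [-0.9  0.1  0.5] gap 0.0116 q6 0.06
row [2.6, 0.3, 50.6] [0.0, 0.2, 0.5] | dist 51.0 rows>= 1.2
```

View pics/a7.png

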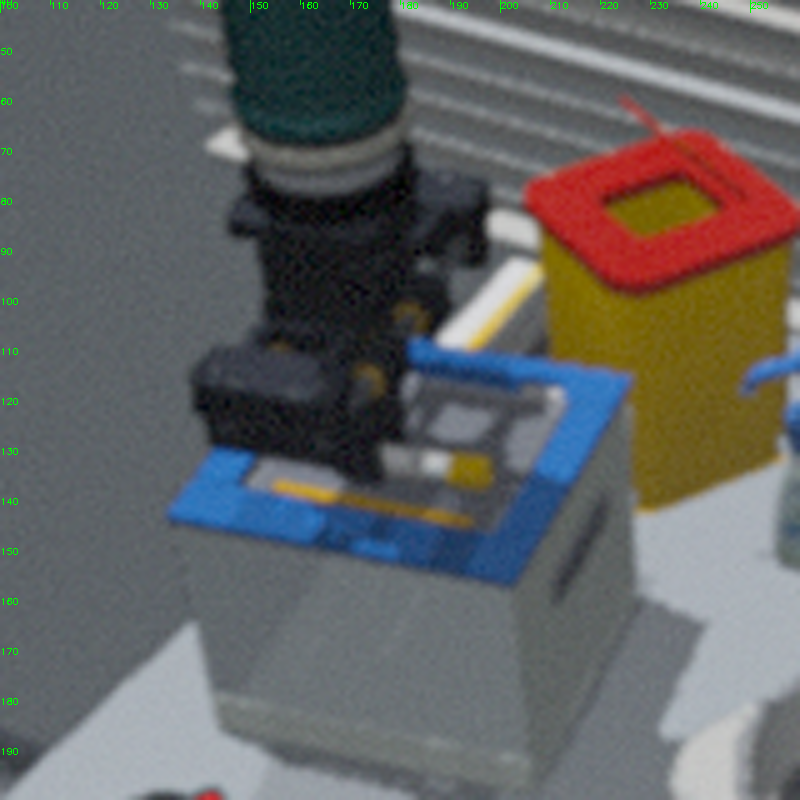

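Request:
{"api": "send_rows", "payload": {"rows": [[2,0,12,0,0,0,1],[2,0,24,0,0,0,1],[2,0,36,0,0,0,1],[2,0,36,0,0,0,1]]}}

```text
clock: 7.47
ee_pos: [0.6307, 0.2046, 0.0958]
tcp_rot: [0.0, 0.994, 0.108, -0.001]
wrist_force: [-0.8, 1.0, 2.4]
finger_gap: 0.0117
```

```bash
python3 -c "
from h import *
st(); rel((.630,.2042,.082),12)
im,d=bot.capture('scene'); crop(im,100,40,260,200,5,'pics/a8.png')"
```

```text
t 7.47 p [0.6307 0.2046 0.0958] yaw 12.4 z [-0.003 -0.001 -1.   ] F [-0.8  1.   2.4] gap 0.0117 q6 0.06
row [-0.7, 0.2, 13.8] [0.0, 0.2, 0.4] | dist 14.0 rows>= 0.3
```

View pics/a8.png

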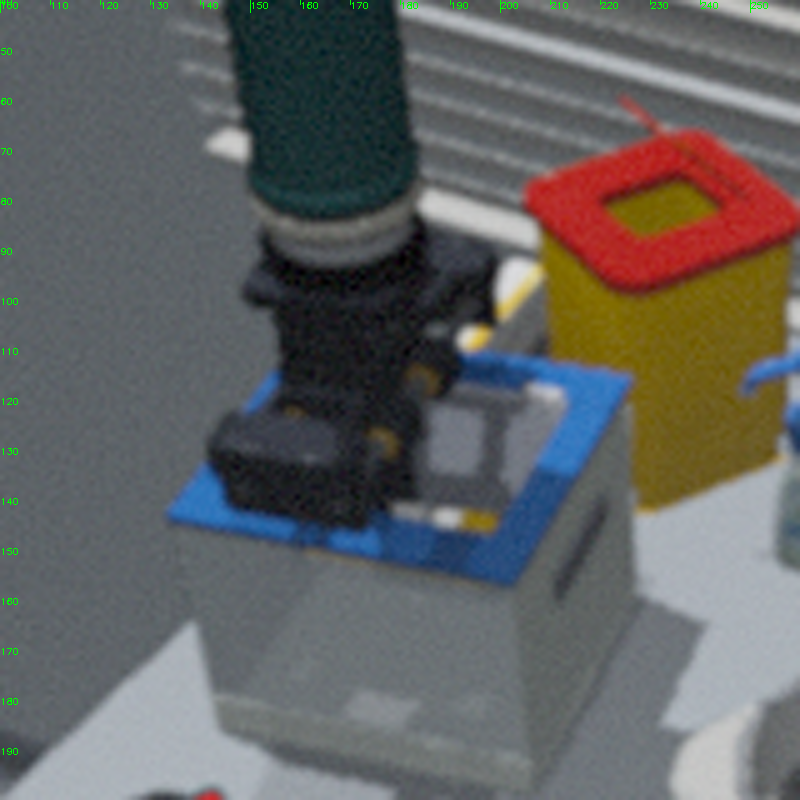

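Request:
{"api": "send_rows", "payload": {"rows": [[-1,0,7,0,0,0,1],[-1,0,14,0,0,0,1],[-1,0,14,0,0,0,1]]}}

```text
clock: 7.77
ee_pos: [0.6297, 0.2044, 0.0823]
tcp_rot: [0.0, 0.994, 0.108, -0.001]
wrist_force: [-1.2, -0.3, 1.1]
finger_gap: 0.0118
```

Request:
{"api": "send_rows", "payload": {"rows": [[0,0,0,0,0,0,0.32],[0,0,0,0,0,0,0.32],[0,0,0,0,0,0,0.32],[0,0,0,0,0,0,0.32],[0,0,0,0,0,0,0.32],[0,0,0,0,0,0,0.32],[0,0,0,0,0,0,0.32]]}}

```text
clock: 8.35
ee_pos: [0.6306, 0.2046, 0.0841]
tcp_rot: [0.0, 0.994, 0.108, -0.0]
wrist_force: [-3.9, -1.1, -0.8]
finger_gap: 0.0297
```

```bash
python3 -c "
from h import *
st()
im,d=bot.capture('scene'); crop(im,100,40,260,200,5,'pics/a9.png')"
```

```text
t 8.35 p [0.6306 0.2046 0.0841] yaw 12.4 z [-0. -0. -1.] F [-3.9 -1.1 -0.8] gap 0.0297 q6 0.06
```

View pics/a9.png

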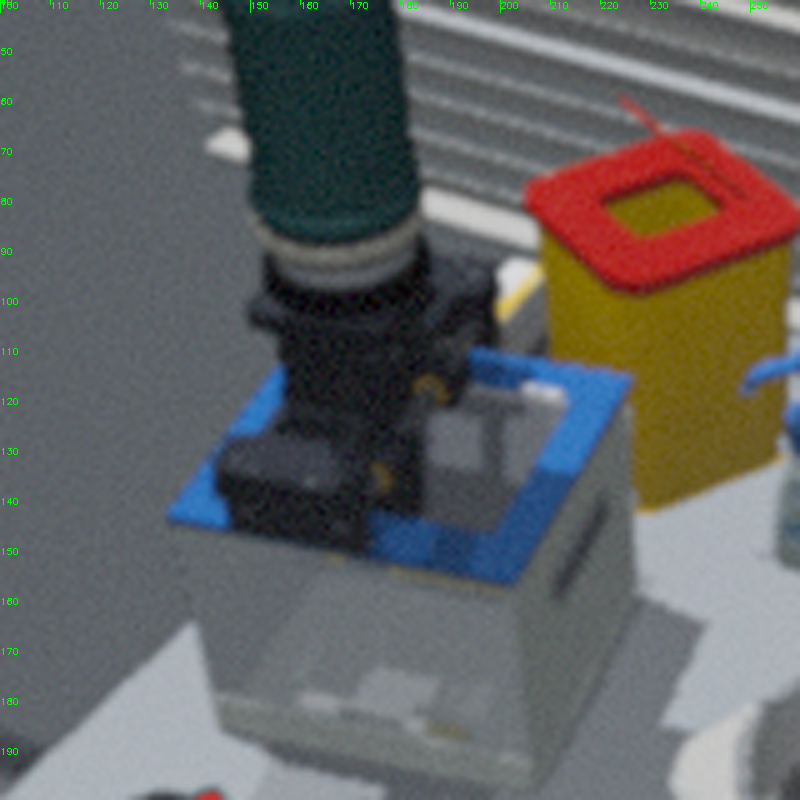

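Request:
{"api": "send_rows", "payload": {"rows": [[0,0,-20,0,0,0,0.32],[0,0,-45,0,0,0,0.32],[0,0,-80,0,0,0,0.4],[0,0,-115,0,0,0,0.45],[-10,0,-138,0,0,0,0.45],[-50,0,-138,0,0,-7,0.45],[-90,0,-138,0,0,-14,0.45],[-130,0,-138,0,0,-21,0.45],[-170,0,-138,0,0,-28,0.45],[-205,15,-138,0,0,-35,0.45]]}}

```text
clock: 9.23
ee_pos: [0.4331, 0.1469, 0.223]
tcp_rot: [-0.0, 0.914, 0.406, 0.002]
wrist_force: [-0.6, -0.9, 0.5]
finger_gap: 0.0241
```

```bash
python3 -c "
from h import *
st(); rel((.41,-.1515,.12),81.5)
im,d=bot.capture('scene'); cv2.imwrite('pics/b0.png',im);crop(im,120,80,260,210,5,'pics/b0c.png')"
```

```text
t 9.23 p [0.4331 0.1469 0.223 ] yaw 47.9 z [ 0.004  0.002 -1.   ] F [-0.6 -0.9  0.5] gap 0.0241 q6 -0.56
row [-237.3, 182.8, 102.3] [0.2, -0.2, -33.6] | dist 317.0 rows>= 7.6
```

View pics/b0c.png

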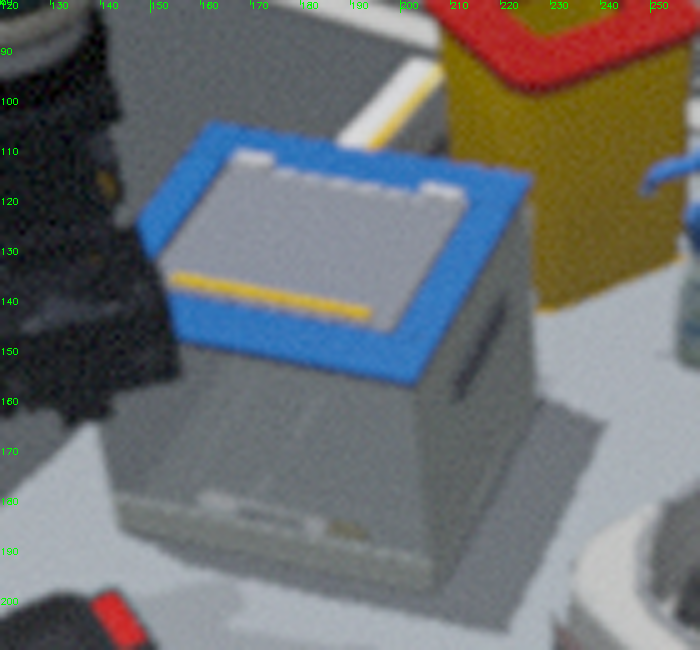

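Request:
{"api": "send_rows", "payload": {"rows": [[-30,23,0,0,0,-6,0.45],[-60,46,0,0,0,-12,0.45],[-90,69,0,0,0,-18,0.45],[-120,92,0,0,0,-24,0.45],[-150,115,20,0,0,-30,0.45],[-180,138,40,0,0,-33.5,0.45],[-210,161,65,0,0,-33.5,0.45],[-237,183,90,0,0,-33.5,0.45],[-237,183,102,0,0,-33.5,0.45],[-237,183,102,0,0,-33.5,0.45]]}}

```text
clock: 10.12
ee_pos: [0.4069, -0.1548, 0.1171]
tcp_rot: [-0.001, 0.762, 0.647, -0.001]
wrist_force: [-1.2, 0.5, -0.8]
finger_gap: 0.0242
```

```bash
python3 -c "
from h import *
st(); rel((.41,-.1515,.0025),81.5)"
```

```text
t 10.12 p [ 0.4069 -0.1548  0.1171] yaw 80.7 z [-0.003  0.    -1.   ] F [-1.2  0.5 -0.8] gap 0.0242 q6 -1.83
row [3.8, 2.8, 114.6] [-0.2, 0.0, -0.8] | dist 115.0 rows>= 2.8
```

Request:
{"api": "send_rows", "payload": {"rows": [[3,2,30,0,0,-0.8,0.45],[3,2,60,0,0,-0.8,0.45],[3,2,85,0,0,-0.8,0.45],[3,2,85,0,0,-0.8,0.45],[3,2,85,0,0,-0.8,0.45]]}}

```text
clock: 10.53
ee_pos: [0.4112, -0.1493, 0.0353]
tcp_rot: [-0.0, 0.756, 0.655, -0.0]
wrist_force: [0.5, -0.6, 0.2]
finger_gap: 0.0241
```

```bash
python3 -c "
from h import *
im,d=bot.capture('scene'); crop(im,200,220,320,330,6,'pics/b1.png')
st(); rel((.41,-.1515,.0025),81.5)"
```

```text
t 10.58 p [ 0.4124 -0.15    0.0365] yaw 81.8 z [ 0.002 -0.001 -1.   ] F [ 0.4 -0.9  0.2] gap 0.0244 q6 -1.83
row [-1.9, -2.2, 34.0] [0.1, 0.0, 0.3] | dist 34.0 rows>= 0.8
```

View pics/b1.png

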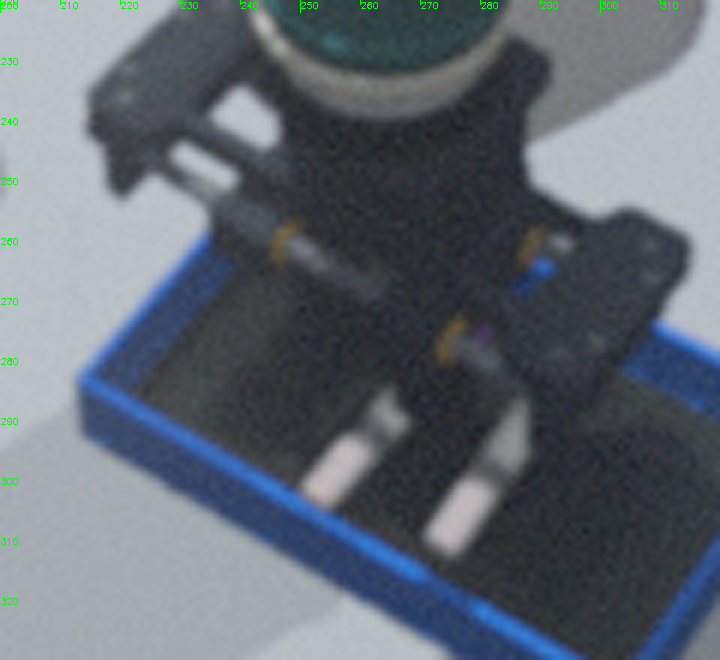

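Request:
{"api": "send_rows", "payload": {"rows": [[-2,-1,12,0,0,0,0.45],[-2,-1,24,0,0,0,0.45],[-2,-1,33,0,0,0,0.45],[-2,-1,33,0,0,0,0.45],[-2,-1,33,0,0,0,1],[-2,-1,33,0,0,0,1],[-2,-1,33,0,0,0,1],[-2,-1,33,0,0,0,1],[-2,-1,33,0,0,0,1]]}}

```text
clock: 11.33
ee_pos: [0.4107, -0.1521, 0.0031]
tcp_rot: [0.001, 0.756, 0.654, 0.001]
wrist_force: [0.4, 1.1, 4.7]
finger_gap: 0.0118
```

```bash
python3 -c "
from h import *
st()"
```

```text
t 11.33 p [ 0.4107 -0.1521  0.0031] yaw 81.7 z [ 0.002 -0.001 -1.   ] F [0.4 1.1 4.7] gap 0.0118 q6 -1.84
```

Request:
{"api": "send_rows", "payload": {"rows": [[0,0,0,0,0,0,1],[0,0,-20,0,0,0,1],[0,0,-55,0,0,0,1],[0,0,-95,0,0,0,1],[0,0,-135,0,0,0,1],[10,0,-175,0,0,0,1],[40,0,-200,0,0,7,1],[80,0,-217,0,0,14,1],[120,0,-217,0,0,21,1],[160,0,-217,0,0,28,1]]}}

```text
clock: 12.17
ee_pos: [0.431, -0.0119, 0.2208]
tcp_rot: [0.001, 0.88, 0.475, 0.002]
wrist_force: [0.8, -0.3, -0.9]
finger_gap: 0.0118
```

```bash
python3 -c "
from h import *
st(); rel((.45,.18,.22),30);rel((.631,.2002,.22),12)"
```

```text
t 12.17 p [ 0.431  -0.0119  0.2208] yaw 56.7 z [ 0.004 -0.001 -1.   ] F [ 0.8 -0.3 -0.9] gap 0.0118 q6 -1.07
row [170.8, -89.6, 0.7] [0.2, -0.1, 26.7] | dist 193.0 rows>= 4.6
row [287.1, 50.5, 1.4] [0.2, -0.2, 44.7] | dist 292.0 rows>= 7.0
```

Request:
{"api": "send_rows", "payload": {"rows": [[40,0,0,0,0,7,1],[80,5,0,0,0,14,1],[120,10,0,0,0,21,1],[160,20,0,0,0,28,1],[200,30,0,0,0,35,1],[240,40,0,0,0,42,1],[275,49,0,0,0,44.5,1],[287,50,0,0,0,44.5,1],[287,50,1,0,0,44.5,1],[287,50,1,0,0,44.5,1]]}}

```text
clock: 13.0
ee_pos: [0.6274, 0.2005, 0.2164]
tcp_rot: [0.001, 0.994, 0.11, -0.001]
wrist_force: [-0.1, -0.2, -0.7]
finger_gap: 0.0117
```

```bash
python3 -c "
from h import *
st(); rel((.631,.2002,.0825),12)"
```

```text
t 13.0 p [0.6274 0.2005 0.2164] yaw 12.6 z [-0.003 -0.001 -1.   ] F [-0.1 -0.2 -0.7] gap 0.0117 q6 0.05
row [3.9, 1.0, 133.9] [0.0, 0.2, 0.6] | dist 134.0 rows>= 3.2
```

Request:
{"api": "send_rows", "payload": {"rows": [[2,1,35,0,0,0.5,1],[2,1,65,0,0,0.5,1],[2,1,80,0,0,0.5,1],[2,1,92,0,0,0.5,1],[2,1,104,0,0,0.5,1],[2,1,116,0,0,0.5,1],[2,1,126,0,0,0.5,1],[2,1,133,0,0,0.5,1],[2,1,133,0,0,0.5,1],[2,1,133,0,0,0.5,1]]}}

```text
clock: 13.83
ee_pos: [0.629, 0.1998, 0.0839]
tcp_rot: [0.0, 0.994, 0.105, -0.002]
wrist_force: [-2.1, -1.9, 0.2]
finger_gap: 0.0116
```

```bash
python3 -c "
from h import *
st()
im,d=bot.capture('scene'); crop(im,100,40,260,200,5,'pics/b2.png')"
```

```text
t 13.83 p [0.629  0.1998 0.0839] yaw 12.0 z [-0.003 -0.001 -1.   ] F [-2.1 -1.9  0.2] gap 0.0116 q6 0.06
```

View pics/b2.png

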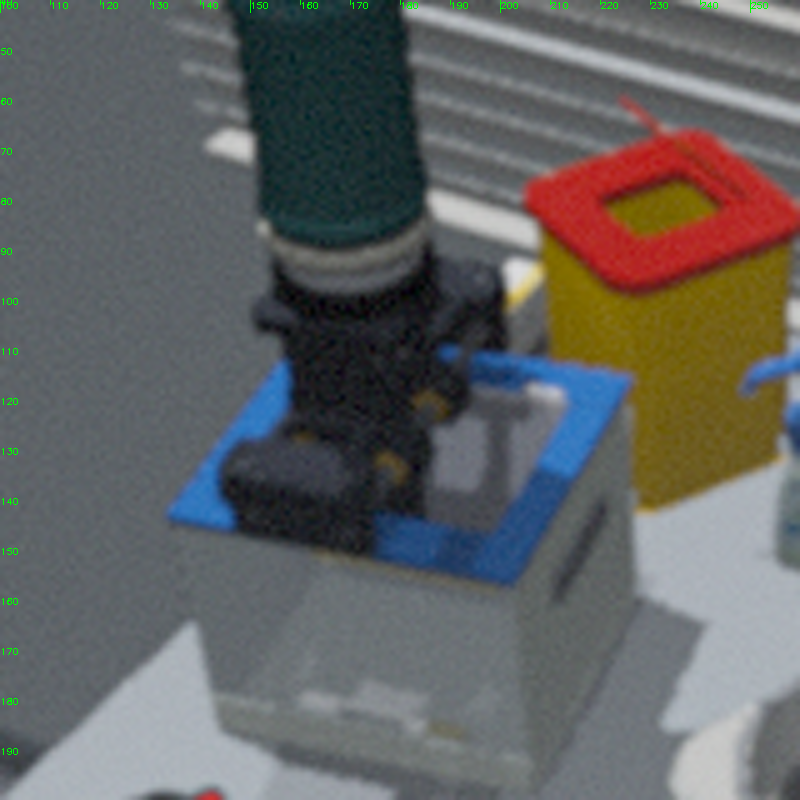

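Request:
{"api": "send_rows", "payload": {"rows": [[0,0,0,0,0,0,0.32],[0,0,0,0,0,0,0.32],[0,0,0,0,0,0,0.32],[0,0,0,0,0,0,0.32],[0,0,0,0,0,0,0.32],[0,0,0,0,0,0,0.32],[0,0,0,0,0,0,0.32]]}}

```text
clock: 14.47
ee_pos: [0.6302, 0.2003, 0.0847]
tcp_rot: [-0.0, 0.994, 0.105, -0.0]
wrist_force: [-4.0, 0.1, 0.2]
finger_gap: 0.0297
```

```bash
python3 -c "
from h import *
st()
im,d=bot.capture('scene'); crop(im,100,40,260,200,5,'pics/b3.png')"
```

```text
t 14.47 p [0.6302 0.2003 0.0847] yaw 12.0 z [-0. -0. -1.] F [-4.   0.1  0.2] gap 0.0297 q6 0.06
```

View pics/b3.png

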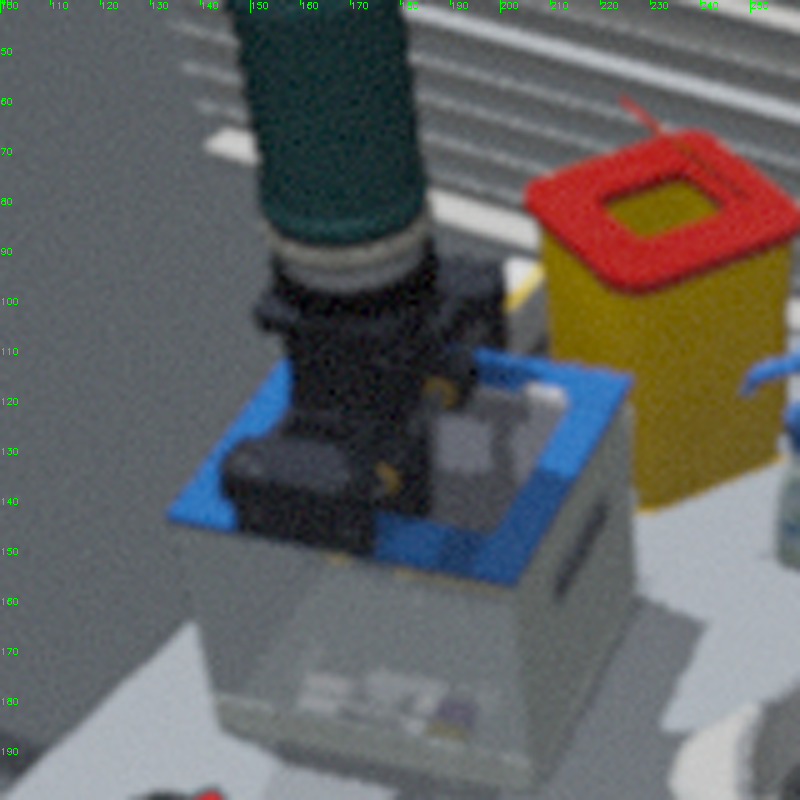

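Request:
{"api": "send_rows", "payload": {"rows": [[0,0,-20,0,0,0,0.32],[0,0,-45,0,0,0,0.32],[0,0,-80,0,0,0,0.4],[0,0,-115,0,0,0,0.45],[-10,0,-136,0,0,0,0.45],[-50,0,-136,0,0,-7,0.45],[-90,0,-136,0,0,-14,0.45],[-130,10,-136,0,0,-21,0.45],[-165,25,-136,0,0,-28,0.45],[-200,45,-136,0,0,-35,0.45]]}}

```text
clock: 15.35
ee_pos: [0.4441, 0.1147, 0.2217]
tcp_rot: [0.001, 0.915, 0.403, 0.002]
wrist_force: [-1.0, -0.7, -0.1]
finger_gap: 0.0245
```

```bash
python3 -c "
from h import *
st(); rel((.415,-.193,.2),86.2)
im,d=bot.capture('scene');crop(im,120,80,260,210,5,'pics/c0.png')
im,d=bot.capture('top');crop(im,260,210,360,280,7,'pics/c0t.png')"
```

```text
t 15.35 p [0.4441 0.1147 0.2217] yaw 47.5 z [ 0.005  0.001 -1.   ] F [-1.  -0.7 -0.1] gap 0.0245 q6 -0.63
row [-246.6, 186.4, 21.3] [0.2, -0.2, -38.7] | dist 310.0 rows>= 7.4
```

View pics/c0.png

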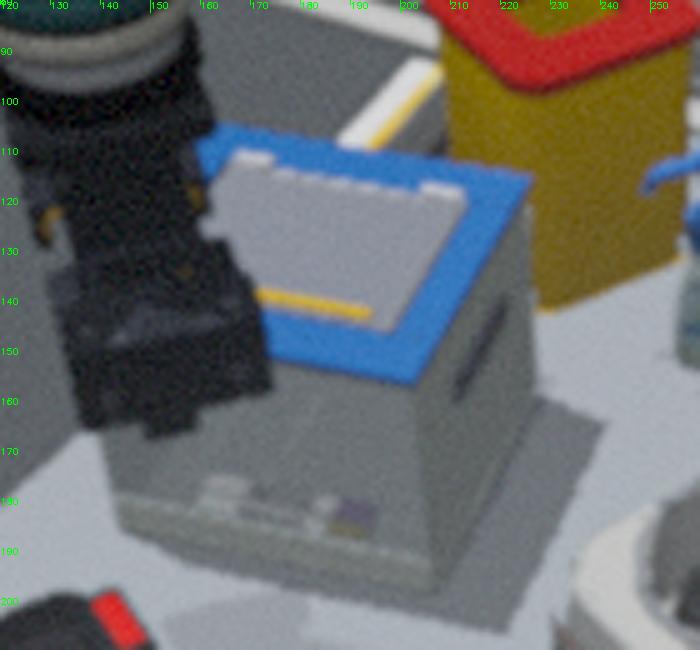

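View pics/c0t.png

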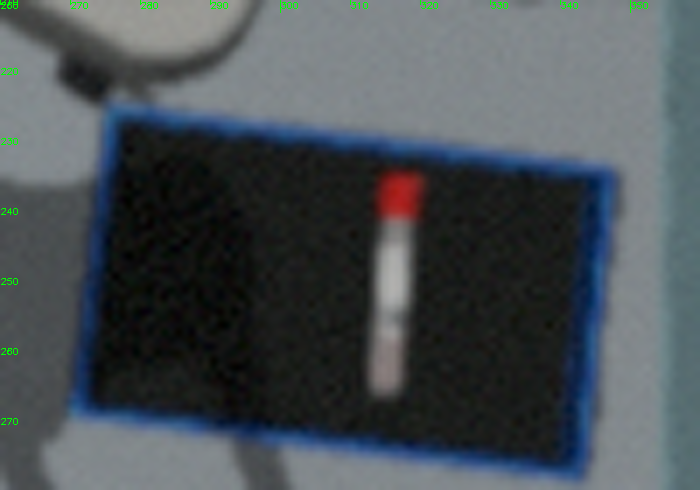

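Both tubes are visible in the box near (185,185) with the flap shut, and the red tube is unchanged at (315,250).

Request:
{"api": "send_rows", "payload": {"rows": [[-30,23,0,0,0,-6,0.45],[-60,46,0,0,0,-12,0.45],[-90,69,0,0,0,-18,0.45],[-120,92,0,0,0,-24,0.45],[-150,115,10,0,0,-31,0.45],[-180,138,20,0,0,-38,0.45],[-210,160,40,0,0,-38.5,0.45],[-240,182,70,0,0,-38.5,0.45],[-247,186,100,0,0,-38.5,0.45],[-247,186,100,0,0,-38.5,0.45]]}}

```text
clock: 16.28
ee_pos: [0.4104, -0.1955, 0.1168]
tcp_rot: [-0.001, 0.736, 0.677, -0.001]
wrist_force: [-0.3, 0.9, -0.4]
finger_gap: 0.0244
```

```bash
python3 -c "
from h import *
st(); rel((.415,-.193,.0025),86.2)"
```

```text
t 16.28 p [ 0.4104 -0.1955  0.1168] yaw 85.3 z [-0.003  0.001 -1.   ] F [-0.3  0.9 -0.4] gap 0.0244 q6 -1.99
row [2.8, 4.8, 114.3] [-0.2, -0.0, -0.9] | dist 114.0 rows>= 2.7
```

Request:
{"api": "send_rows", "payload": {"rows": [[2,2,30,0,0,-0.9,0.45],[2,2,60,0,0,-0.9,0.45],[2,2,90,0,0,-0.9,0.45],[2,2,90,0,0,-0.9,0.45],[2,2,90,0,0,-0.9,0.45]]}}

```text
clock: 16.7
ee_pos: [0.4143, -0.1906, 0.0305]
tcp_rot: [-0.001, 0.729, 0.685, -0.0]
wrist_force: [0.6, -0.3, 0.3]
finger_gap: 0.0245
```

```bash
python3 -c "
from h import *
st(); rel((.415,-.193,.003),86.2)"
```

```text
t 16.7 p [ 0.4143 -0.1906  0.0305] yaw 86.4 z [-0.002  0.001 -1.   ] F [ 0.6 -0.3  0.3] gap 0.0245 q6 -1.99
row [-2.4, 0.9, 27.5] [-0.1, -0.1, 0.2] | dist 28.0 rows>= 0.7
```

Request:
{"api": "send_rows", "payload": {"rows": [[-2,1,12,0,0,0,0.45],[-2,1,22,0,0,0,0.45],[-2,1,27.5,0,0,0,0.45],[-2,1,27.5,0,0,0,0.45],[-2,1,27.5,0,0,0,1],[-2,1,27.5,0,0,0,1],[-2,1,27.5,0,0,0,1],[-2,1,27.5,0,0,0,1],[-2,1,27.5,0,0,0,1]]}}

```text
clock: 17.45
ee_pos: [0.4157, -0.1935, 0.0039]
tcp_rot: [0.001, 0.729, 0.685, 0.0]
wrist_force: [1.2, 0.9, 1.8]
finger_gap: 0.0115
```

```bash
python3 -c "
from h import *
st()"
```

```text
t 17.45 p [ 0.4157 -0.1935  0.0039] yaw 86.4 z [ 0.001 -0.001 -1.   ] F [1.2 0.9 1.8] gap 0.0115 q6 -2.0
```

Request:
{"api": "send_rows", "payload": {"rows": [[0,0,0,0,0,0,1],[0,0,-20,0,0,0,1],[0,0,-55,0,0,0,1],[0,0,-95,0,0,0,1],[0,0,-135,0,0,0,1],[10,0,-175,0,0,0,1],[40,0,-200,0,0,7,1],[80,0,-217,0,0,14,1],[120,0,-217,0,0,21,1],[160,0,-217,0,0,28,1]]}}

```text
clock: 18.28
ee_pos: [0.4251, -0.0493, 0.2221]
tcp_rot: [0.001, 0.862, 0.507, 0.001]
wrist_force: [0.6, -0.8, -0.7]
finger_gap: 0.0115
```

```bash
python3 -c "
from h import *
st(); rel((.631,.2002,.22),12)"
```

```text
t 18.28 p [ 0.4251 -0.0493  0.2221] yaw 60.9 z [ 0.004 -0.001 -1.   ] F [ 0.6 -0.8 -0.7] gap 0.0115 q6 -1.24
row [318.1, 58.6, 2.7] [0.2, -0.2, 48.9] | dist 323.0 rows>= 7.8
```

Request:
{"api": "send_rows", "payload": {"rows": [[40,0,0,0,0,7,1],[80,0,0,0,0,14,1],[120,5,0,0,0,21,1],[160,15,0,0,0,28,1],[200,25,0,0,0,35,1],[240,37,0,0,0,42,1],[280,50,0,0,0,49,1],[312,57,0,0,0,49,1],[318,59,2,0,0,49,1],[318,59,2,0,0,49,1]]}}

```text
clock: 19.12
ee_pos: [0.6295, 0.2021, 0.2162]
tcp_rot: [0.0, 0.994, 0.108, -0.001]
wrist_force: [-0.2, -0.2, -0.1]
finger_gap: 0.012
```

```bash
python3 -c "
from h import *
st(); rel((.631,.2002,.0825),12)"
```

```text
t 19.12 p [0.6295 0.2021 0.2162] yaw 12.4 z [-0.002 -0.001 -1.   ] F [-0.2 -0.2 -0.1] gap 0.012 q6 0.06
row [1.3, 2.2, 133.7] [0.0, 0.1, 0.4] | dist 134.0 rows>= 3.2
```

Request:
{"api": "send_rows", "payload": {"rows": [[0,2,35,0,0,0.4,1],[0,2,65,0,0,0.4,1],[0,2,80,0,0,0.4,1],[0,2,92,0,0,0.4,1],[0,2,104,0,0,0.4,1],[0,2,116,0,0,0.4,1],[0,2,126,0,0,0.4,1],[0,2,133,0,0,0.4,1],[0,2,133,0,0,0.4,1],[0,2,133,0,0,0.4,1]]}}

```text
clock: 19.95
ee_pos: [0.6279, 0.1979, 0.0842]
tcp_rot: [0.0, 0.995, 0.104, -0.002]
wrist_force: [-2.3, -1.5, 0.4]
finger_gap: 0.0119
```

```bash
python3 -c "
from h import *
st()"
```

```text
t 19.95 p [0.6279 0.1979 0.0842] yaw 11.9 z [-0.003 -0.001 -1.   ] F [-2.3 -1.5  0.4] gap 0.0119 q6 0.06
```

Request:
{"api": "send_rows", "payload": {"rows": [[0,0,0,0,0,0,0.32],[0,0,0,0,0,0,0.32],[0,0,0,0,0,0,0.32],[0,0,0,0,0,0,0.32],[0,0,0,0,0,0,0.32],[0,0,0,0,0,0,0.32],[0,0,0,0,0,0,0.32]]}}

```text
clock: 20.53
ee_pos: [0.6291, 0.1985, 0.085]
tcp_rot: [-0.0, 0.995, 0.104, -0.0]
wrist_force: [-3.9, 0.4, -0.0]
finger_gap: 0.0302
```

```bash
python3 -c "
from h import *
st()
im,d=bot.capture('scene'); crop(im,100,40,260,200,5,'pics/c3.png')"
```

```text
t 20.53 p [0.6291 0.1985 0.085 ] yaw 11.9 z [-0.  0. -1.] F [-3.9  0.4 -0. ] gap 0.0302 q6 0.06
```

View pics/c3.png

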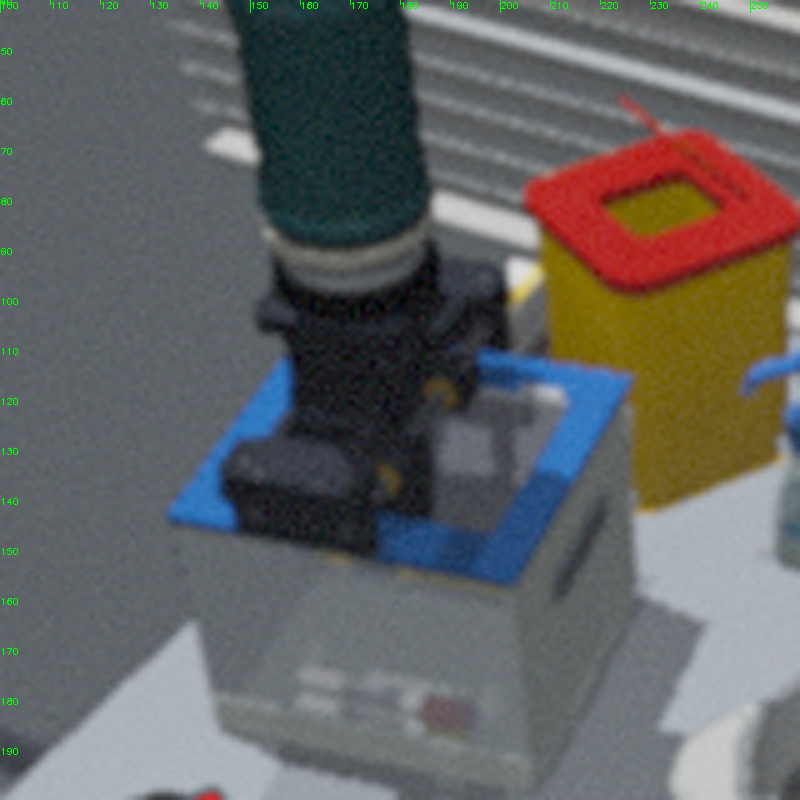

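Request:
{"api": "send_rows", "payload": {"rows": [[0,0,-20,0,0,0,0.32],[0,0,-45,0,0,0,0.32],[0,0,-80,0,0,0,0.32],[0,0,-120,0,0,0,0.32],[-20,0,-150,0,0,0,0.32],[-60,-10,-160,0,0,0,0.32],[-95,-30,-160,0,0,0,0.32],[-130,-50,-160,0,0,0,0.32],[-165,-70,-160,0,0,0,0.32],[-195,-95,-160,0,0,0,0.32]]}}

```text
clock: 21.42
ee_pos: [0.4184, 0.2514, 0.2462]
tcp_rot: [-0.001, 0.995, 0.103, 0.002]
wrist_force: [-0.4, 1.1, 0.2]
finger_gap: 0.0299
```

Request:
{"api": "send_rows", "payload": {"rows": [[0,-40,0,0,0,0,0.32],[0,-80,0,0,0,0,0.32],[0,-120,0,0,0,0,0.32],[0,-150,0,0,0,0,0.32],[0,-150,0,0,0,0,0.32]]}}

```text
clock: 21.83
ee_pos: [0.3878, 0.4037, 0.2463]
tcp_rot: [-0.003, 0.994, 0.106, 0.002]
wrist_force: [0.0, 0.3, 0.2]
finger_gap: 0.0301
```

```bash
python3 - <<'E'
from h import *
st()
im,d=bot.capture('scene'); cv2.imwrite('pics/d0s.png',im); np.save('pics/d0s.npy',d)
crop(im,100,90,250,290,4,'pics/d0sc.png')
im,d=bot.capture('top'); cv2.imwrite('pics/d0t.png',im); np.save('pics/d0t.npy',d)
crop(im,145,200,265,300,6,'pics/d0tc.png')
E
```

```text
t 21.83 p [0.3878 0.4037 0.2463] yaw 12.1 z [ 0.003  0.006 -1.   ] F [0.  0.3 0.2] gap 0.0301 q6 0.55
```

View pics/d0sc.png

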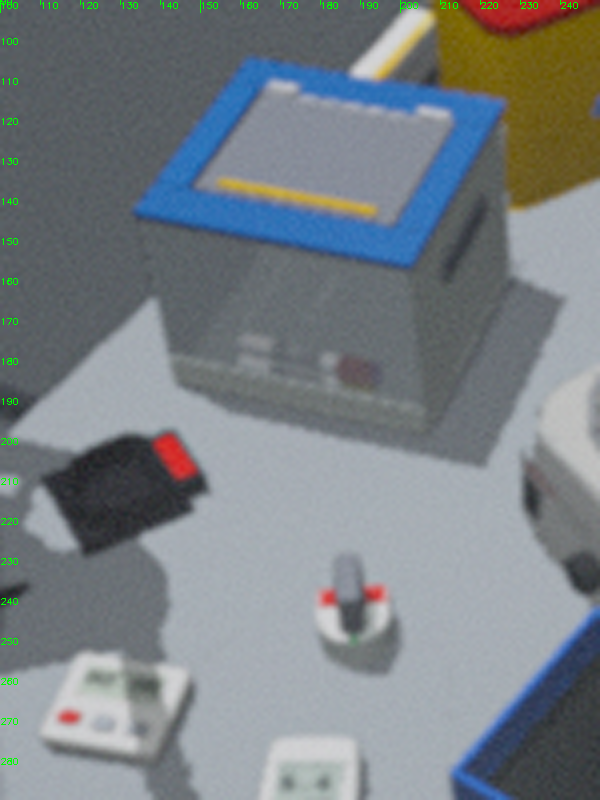

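View pics/d0tc.png

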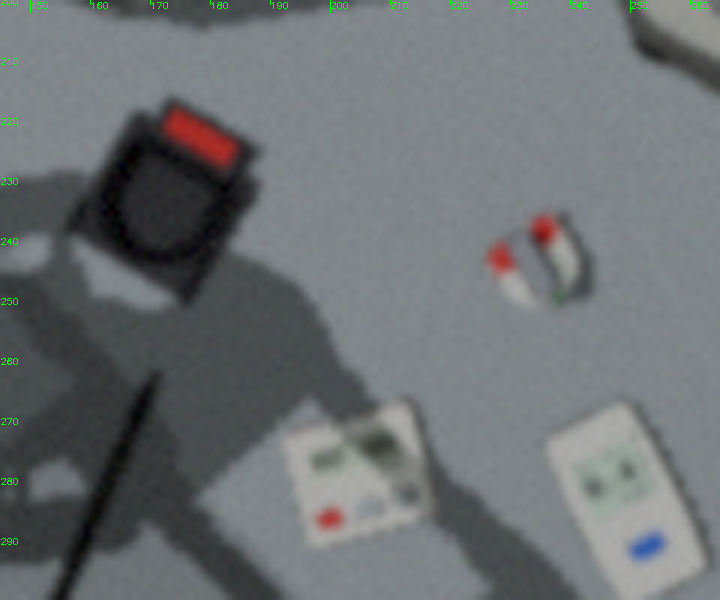

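```bash
python3 - <<'E'
from h import *
im=cv2.imread('pics/d0t.png'); crop(im,218,228,250,258,20,'pics/d1t.png')
crop(im,152,210,194,256,14,'pics/d1d.png')
ims=cv2.imread('pics/d0s.png'); crop(ims,172,222,208,266,14,'pics/d1s.png')
for n in ('top','scene'):
    w=cloud(n,np.load(f'pics/d0{n[0]}.npy'))
    m=(abs(w[...,0]-.44)<.06)&(abs(w[...,1]-.05)<.06)&(w[...,2]>.045)&(w[...,2]<.07)
    q=w[m]; c=q.mean(0); u,s,v=np.linalg.svd((q-c)[:,:2],full_matrices=False)
    print(n,len(q),'z',np.median(q[:,2]).round(4),np.percentile(q[:,2],95).round(4),'c',c.round(4),'mid',((q.min(0)+q.max(0))/2).round(4),'dir',np.degrees(np.arctan2(v[0,1],v[0,0])).round(1),'ext',np.ptp((q-c)[:,:2]@v.T,axis=0).round(4))
E
```

```text
top 59 z 0.0543 0.058 c [0.437  0.0489 0.0542] mid [0.4364 0.0483 0.0538] dir -144.5 ext [0.0333 0.014 ]
scene 86 z 0.0539 0.0563 c [0.4329 0.0445 0.053 ] mid [0.4343 0.0459 0.0512] dir -145.3 ext [0.0342 0.0127]
```

View pics/d1t.png

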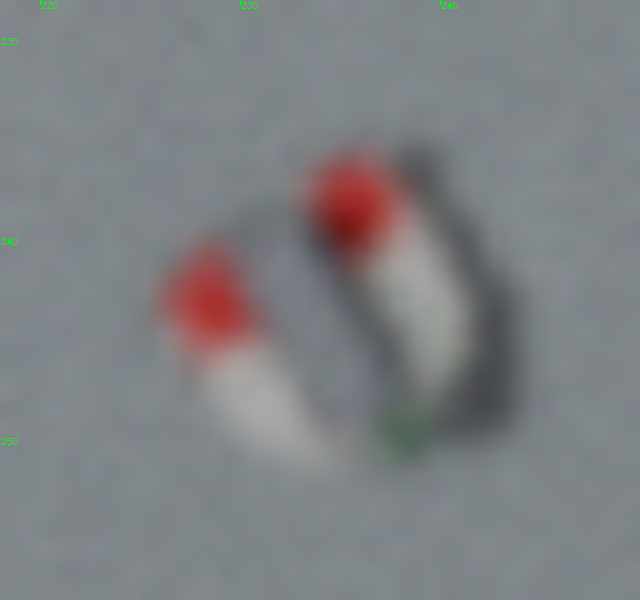

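View pics/d1d.png

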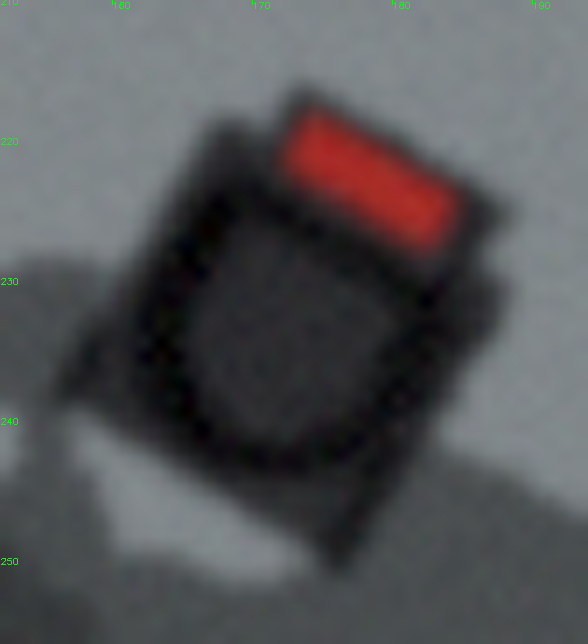

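View pics/d1s.png

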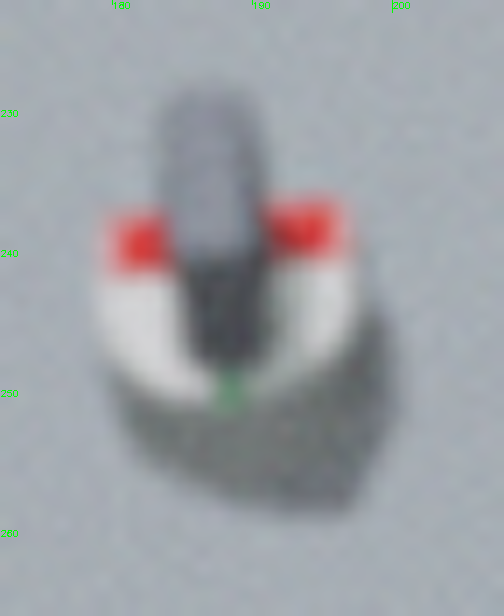

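```bash
python3 - <<'E'
from h import *
w=cloud('top',np.load('pics/d0t.npy'))
P=lambda x,y:(152+(x+.0)/14-.5*0,210+y/14)
for n,(x,y) in dict(tab=(372,180),floor=(285,345),rimL=(130,300),rimR=(440,300),rimB=(300,510)).items():
    u,v=P(x,y); print(n,w[int(round(v)),int(round(u))].round(4))
C=dict(L=(60,395),B=(340,572),R=(505,290),T=(222,115))
c={k:ray('top',*P(*p),.022) for k,p in C.items()}
for k in c: print(k,c[k].round(4))
L,B,R_,T=c['L'],c['B'],c['R'],c['T']
print('LB',np.linalg.norm(L-B),'TR',np.linalg.norm(T-R_),'TL',np.linalg.norm(T-L),'RB',np.linalg.norm(R_-B),'ctr',((L+B+R_+T)/4).round(4))
f=lambda a:np.degrees(np.arctan2(a[1],a[0]))
print('x yaw',f(T-L),f(R_-B),'y->',f(L-B)-90,f(T-R_)-90)
im=cv2.imread('pics/d0t.png'); hsv=cv2.cvtColor(im,cv2.COLOR_BGR2HSV)
def red(n,im,x0,x1,y0,y1):
    h=cv2.cvtColor(im,cv2.COLOR_BGR2HSV); m=(cv2.inRange(h,(0,120,90),(8,255,255))|cv2.inRange(h,(172,120,90),(180,255,255))); k=np.zeros_like(m); k[y0:y1,x0:x1]=m[y0:y1,x0:x1]; return k
m=red('top',im,160,195,210,232); r=cv2.minAreaRect(np.argwhere(m)[:,::-1].astype(np.float32)); print('tab red',r, ray('top',*r[0],.012).round(4),ray('top',*r[0],.022).round(4))
b=cv2.boxPoints(r); bw=[ray('top',*p,.012)[:2].round(4) for p in b]; print(bw)
ims=cv2.imread('pics/d0s.png'); ms=red('scene',ims,130,152,190,215); rs=np.argwhere(ms)[:,::-1].mean(0); rt=np.argwhere(m)[:,::-1].mean(0); print('tab tri',tri(rs,rt).round(4))
E
```

```text
tab [0.4912 0.2122 0.0168]
floor [0.4555 0.2338 0.0014]
rimL [0.4661 0.2623 0.0252]
rimR [0.4683 0.2017 0.0016]
rimB [ 0.4231  0.2297 -0.0007]
L [0.4448 0.2756 0.022 ]
B [0.4099 0.2154 0.022 ]
R [0.4693 0.1837 0.022 ]
T [0.5041 0.2448 0.022 ]
LB 0.06959326601043994 TR 0.07026748180118245 TL 0.06686087733330746 RB 0.06730117817929418 ctr [0.457  0.2299 0.022 ]
x yaw -27.50111660448835 -28.091182095961514 y-> -30.090060785592996 -29.708784525634535
tab red ((177.8529510498047, 222.41177368164062), (12.519396781921387, 4.973458766937256), 30.963754653930664) [0.4929 0.2165 0.012 ] [0.4926 0.2148 0.022 ]
[array([0.4956, 0.2363]), array([0.5084, 0.2293]), array([0.4903, 0.1967]), array([0.4775, 0.2036])]
tab tri [0.493  0.2164 0.01  ]
```

```bash
cat > ov.py <<'E'
from h import *
def D(r,flat,n=24):
    a=np.linspace(np.pi/2,3*np.pi/2,n); p=[(r*np.cos(t),r*np.sin(t)) for t in a]; return [(flat,r)]+p+[(flat,-r)]
def overlay(n,imf,x0,y0,x1,y1,s,out,shapes,pose):
    im=cv2.imread(imf); c=cv2.resize(im[y0:y1,x0:x1],None,fx=s,fy=s,interpolation=cv2.INTER_CUBIC)
    c=cv2.convertScaleAbs(c,alpha=1.8,beta=10)
    X,Y,yaw=pose; a=np.radians(yaw); M=np.array([[np.cos(a),-np.sin(a)],[np.sin(a),np.cos(a)]])
    for pts,z,col in shapes:
        w=np.c_[np.array(pts)@M.T+[X,Y],np.full(len(pts),z)]; p=((proj(n,w)+.5-[x0,y0])*s).astype(np.int32)
        cv2.polylines(c,[p],True,col,1,cv2.LINE_AA)
    cv2.imwrite(out,c)
def rect(a,b,c,d): return [(a,c),(b,c),(b,d),(a,d)]
dock=[(rect(-.035,.035,-.037,.037),.022,(0,255,255)),(rect(.027,.048,-.018,.018),.012,(0,255,0)),(D(.022,.020),.004,(255,255,0)),(D(.022,.020),.018,(255,0,255))]
logger=[(D(.020,.018),.024,(255,255,0)),(rect(-.017,.017,-.007,.007),.054,(0,255,255)),(D(.020,.018),0,(255,0,255))]
E
python3 - <<'E'
from ov import *
pose=(.459,.2335,-29.2)
overlay('top','pics/d0t.png',152,208,196,256,12,'pics/o1.png',dock,pose)
overlay('scene','pics/d0s.png',105,190,158,236,12,'pics/o1s.png',dock,pose)
E
```

```text
(no output)
```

View pics/o1.png

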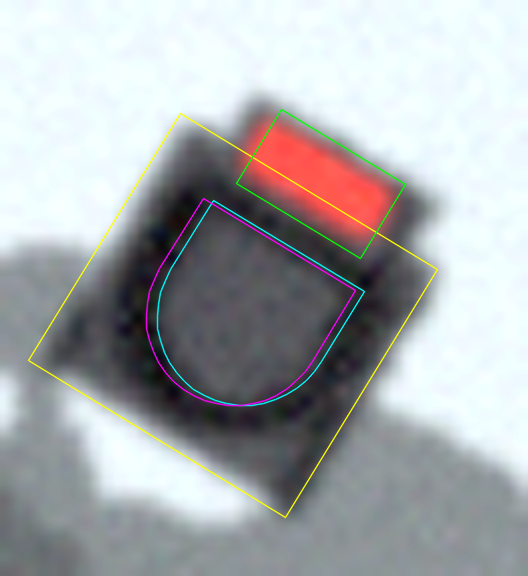

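View pics/o1s.png

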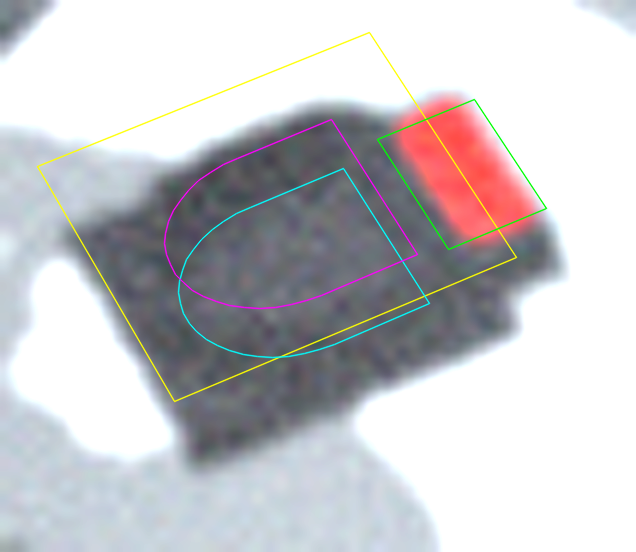

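```bash
python3 - <<'E'
from ov import *
for i,pose in enumerate([(.4585,.2325,-29.2),(.4595,.2345,-29.2)]):
    dk=[(rect(-.035,.035,-.037,.037),.004,(0,255,255)),(rect(.027,.048,-.0225,.0225),.012,(0,255,0)),(D(.022,.020),.004,(255,255,0)),(D(.027,.025),.022,(255,0,255))]
    overlay('top','pics/d0t.png',152,208,196,256,12,f'pics/o2{i}.png',dk,pose)
    overlay('scene','pics/d0s.png',105,190,158,236,12,f'pics/o2s{i}.png',dk,pose)
a=[cv2.imread(f'pics/o2{i}.png') for i in (0,1)]; cv2.imwrite('pics/o2.png',cv2.resize(np.hstack(a),None,fx=.75,fy=.75))
a=[cv2.imread(f'pics/o2s{i}.png') for i in (0,1)]; cv2.imwrite('pics/o2s.png',cv2.resize(np.hstack(a),None,fx=.62,fy=.62))
E
```

```text
(no output)
```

View pics/o2.png

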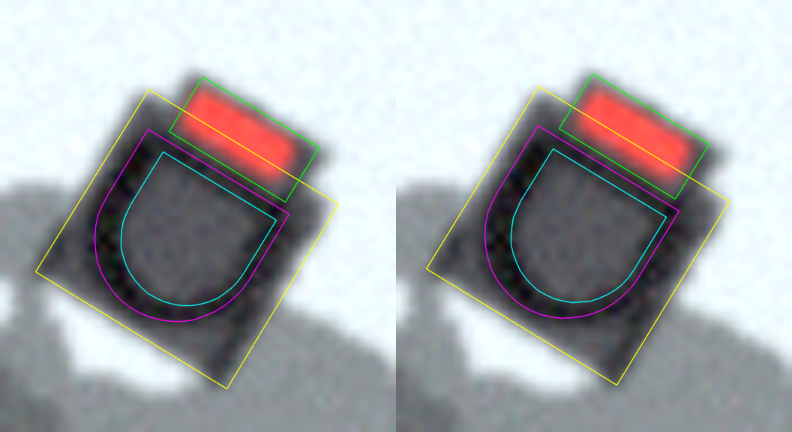

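View pics/o2s.png

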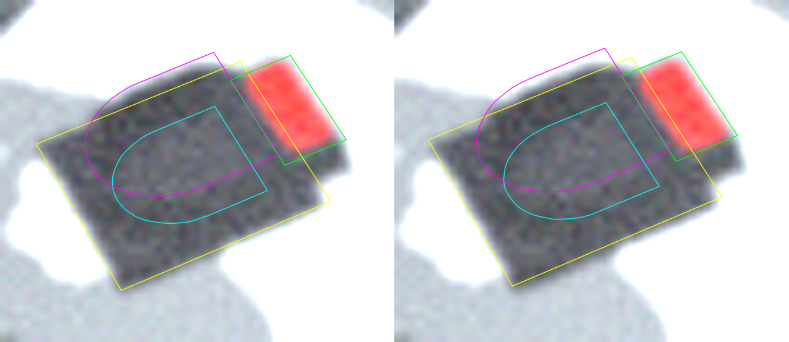

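```bash
python3 - <<'E'
from ov import *
pose=(.4362,.0480,35.3)
overlay('top','pics/d0t.png',218,226,252,260,14,'pics/l1.png',logger,pose)
overlay('scene','pics/d0s.png',170,222,208,262,12,'pics/l1s.png',logger,pose)
a=cv2.imread('pics/l1.png');b=cv2.imread('pics/l1s.png'); b=cv2.resize(b,(456,476)); cv2.imwrite('pics/l1b.png',np.hstack([a,b])[:, :800*2][:, :]); print(a.shape,b.shape)
c=np.hstack([a,b]); cv2.imwrite('pics/l1b.png',cv2.resize(c,(790,int(c.shape[0]*790/c.shape[1]))))
E
```

```text
(476, 476, 3) (476, 456, 3)
```

View pics/l1b.png

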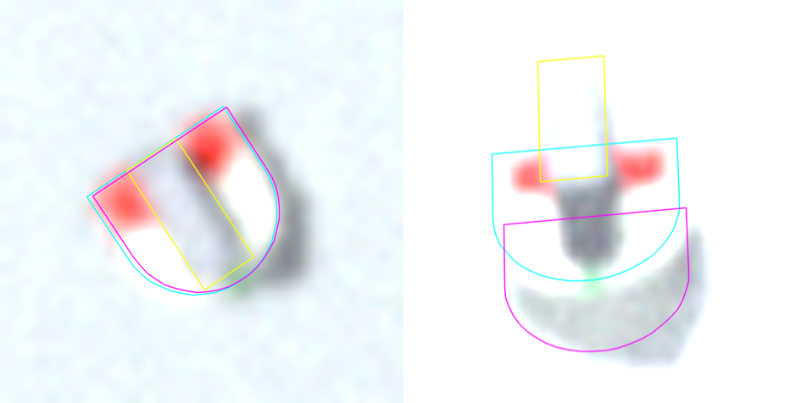

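```bash
python3 - <<'E'
from h import *
st(); rel((.4362,.048,.2),125.3); rel((.42,.2,.2),70)
E
```

```text
t 21.93 p [0.3884 0.3994 0.2456] yaw 12.0 z [ 0.002  0.001 -1.   ] F [ 0.7 -0.4  0.4] gap 0.0299 q6 0.55
row [-26.6, 353.7, 45.3] [0.1, -0.1, -113.3] | dist 358.0 rows>= 15.8
row [-10.8, 201.6, 45.5] [0.0, -0.1, -58.0] | dist 207.0 rows>= 8.1
```

Request:
{"api": "send_rows", "payload": {"rows": [[-3,36,0,0,0,-7,0.1],[-5,72,0,0,0,-14,0.1],[-8,106,0,0,0,-21,0.1],[-11,140,5,0,0,-28,0.1],[-13,175,10,0,0,-35,0.1],[-16,210,15,0,0,-42,0.1],[-18,245,20,0,0,-49,0.1],[-20,270,25,0,0,-56,0.1],[-22,290,30,0,0,-63,0.1],[-22,300,30,0,0,-70,0.1]]}}

```text
clock: 22.77
ee_pos: [0.4278, 0.0958, 0.2144]
tcp_rot: [0.001, 0.763, 0.647, -0.0]
wrist_force: [-0.3, 1.2, -0.8]
finger_gap: 0.0395
```

```bash
python3 - <<'E'
from h import *
st(); rel((.4362,.048,.13),125.3)
E
```

```text
t 22.77 p [0.4278 0.0958 0.2144] yaw 80.6 z [ 0.    -0.002 -1.   ] F [-0.3  1.2 -0.8] gap 0.0395 q6 -1.24
row [-45.7, 16.0, 84.4] [-0.0, 0.1, -44.7] | dist 97.0 rows>= 6.2
```

Request:
{"api": "send_rows", "payload": {"rows": [[-10,3,10,0,0,-7,0.1],[-20,7,20,0,0,-14,0.1],[-30,10,30,0,0,-21,0.1],[-40,14,45,0,0,-28,0.1],[-46,16,60,0,0,-35,0.1],[-46,16,70,0,0,-42,0.1],[-46,16,74,0,0,-44.7,0.1],[-46,16,74,0,0,-44.7,0.1],[-46,16,74,0,0,-44.7,0.1]]}}

```text
clock: 23.52
ee_pos: [0.4364, 0.0507, 0.1412]
tcp_rot: [0.0, 0.462, 0.887, 0.0]
wrist_force: [0.4, 0.3, 0.1]
finger_gap: 0.0398
```

```bash
python3 - <<'E'
from h import *
st()
im,d=bot.capture('scene'); cv2.imwrite('pics/e0.png',im); crop(im,130,160,260,280,6,'pics/e0c.png'); st()
rel((.4362,.048,.022),125.3)
E
```

```text
t 23.52 p [0.4364 0.0507 0.1412] yaw 125.0 z [ 0.001 -0.    -1.   ] F [0.4 0.3 0.1] gap 0.0398 q6 -2.12
t 23.57 p [0.4368 0.051  0.1417] yaw 125.0 z [ 0.002 -0.    -1.   ] F [0.1 0.3 0.4] gap 0.0396 q6 -2.12
row [-2.0, -2.4, 119.7] [0.1, 0.1, -0.3] | dist 120.0 rows>= 2.9
```

View pics/e0c.png

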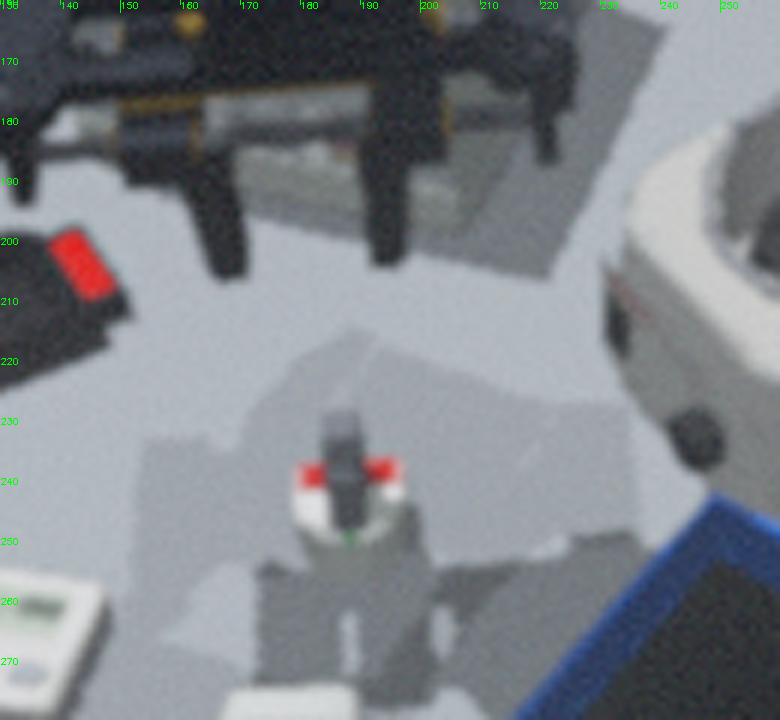

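Request:
{"api": "send_rows", "payload": {"rows": [[-2,-2,30,0,0,0,0.1],[-2,-2,60,0,0,0,0.1],[-2,-2,75,0,0,0,0.1],[-2,-2,75,0,0,0,0.1],[-2,-2,75,0,0,0,0.1]]}}

```text
clock: 23.98
ee_pos: [0.4358, 0.0489, 0.0661]
tcp_rot: [-0.0, 0.461, 0.887, -0.0]
wrist_force: [0.1, 0.3, -0.4]
finger_gap: 0.0394
```

```bash
python3 - <<'E'
from h import *
st()
im,d=bot.capture('scene'); cv2.imwrite('pics/e1.png',im); crop(im,130,160,260,280,6,'pics/e1c.png'); st()
rel((.4362,.048,.022),125.3)
print(proj('scene',[(.4362,.048,.054),(.4362,.048,.07)]))
E
```

```text
t 23.98 p [0.4358 0.0489 0.0661] yaw 125.1 z [-0.001 -0.    -1.   ] F [ 0.1  0.3 -0.4] gap 0.0394 q6 -2.13
t 24.03 p [0.4369 0.049  0.0671] yaw 125.1 z [ 0.002 -0.    -1.   ] F [ 0.4 -0.3  0.2] gap 0.0395 q6 -2.13
row [-0.4, -1.2, 45.1] [0.1, 0.1, -0.2] | dist 45.0 rows>= 1.1
[[186.12025053 233.21228201]
 [185.37041038 228.2500868 ]]
```

View pics/e1c.png

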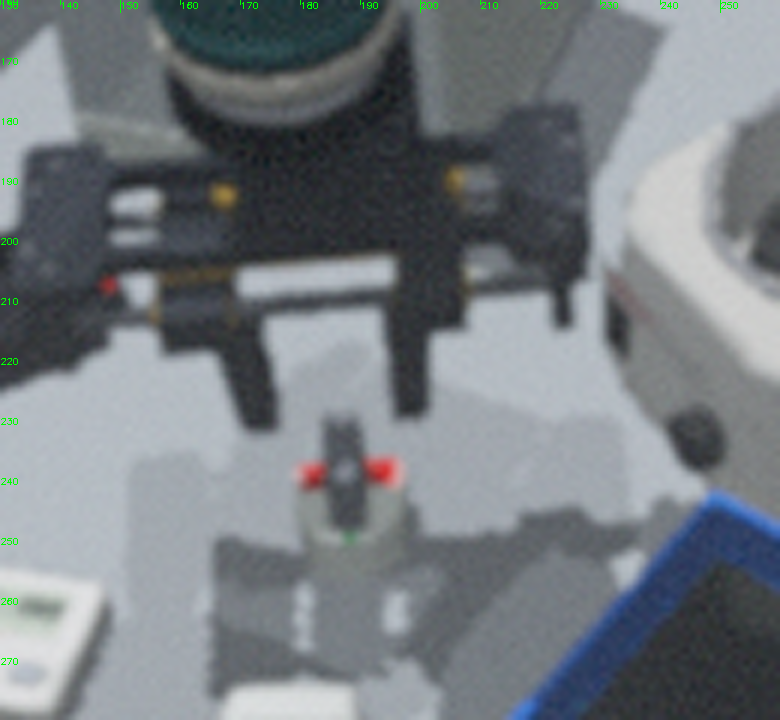

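Request:
{"api": "send_rows", "payload": {"rows": [[0,-1,15,0,0,0,0.1],[0,-1,30,0,0,0,0.1],[0,-1,43,0,0,0,0.1],[0,-1,43,0,0,0,0.1],[0,-1,43,0,0,0,1],[0,-1,43,0,0,0,1],[0,-1,43,0,0,0,1],[0,-1,43,0,0,0,1],[0,-1,43,0,0,0,1],[0,-1,43,0,0,0,1]], "grip_force": 40}}

```text
clock: 24.87
ee_pos: [0.4362, 0.0486, 0.0241]
tcp_rot: [0.001, 0.461, 0.888, 0.001]
wrist_force: [-0.5, 0.5, 5.9]
finger_gap: 0.0135
```

```bash
python3 - <<'E'
from h import *
st()
im,d=bot.capture('scene'); crop(im,130,160,260,280,6,'pics/e2c.png')
E
```

```text
t 24.87 p [0.4362 0.0486 0.0241] yaw 125.2 z [ 0.002  0.    -1.   ] F [-0.5  0.5  5.9] gap 0.0135 q6 -2.13
```

View pics/e2c.png

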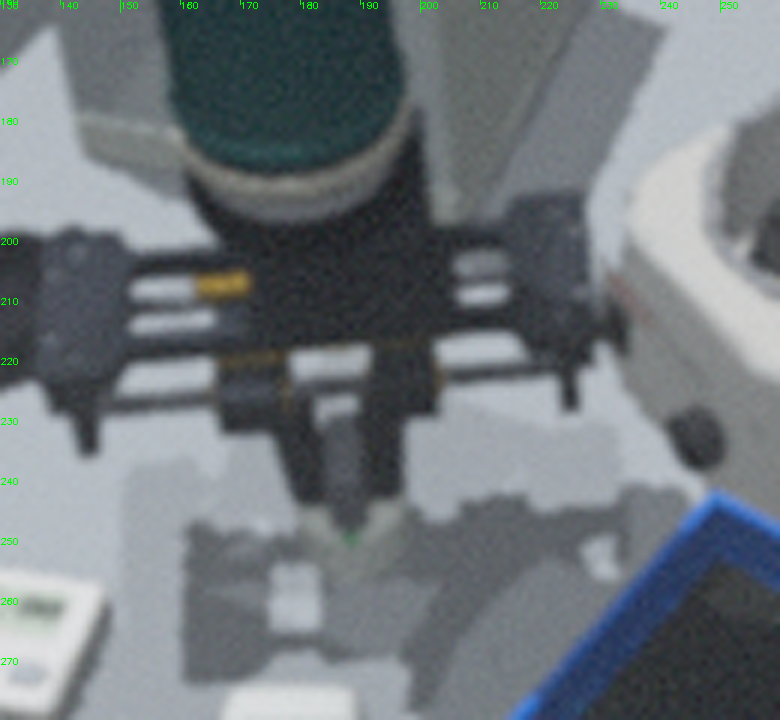

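Request:
{"api": "send_rows", "payload": {"rows": [[0,0,-5,0,0,0,1],[0,0,-25,0,0,0,1],[0,0,-55,0,0,0,1],[0,0,-80,0,0,0,1],[0,0,-80,0,0,0,1]]}}

```text
clock: 25.33
ee_pos: [0.4389, 0.0487, 0.1081]
tcp_rot: [0.004, 0.46, 0.888, 0.002]
wrist_force: [1.1, 0.0, -0.4]
finger_gap: 0.0138
```

```bash
python3 - <<'E'
from h import *
st(); rel((.4583,.2313,.11),60.8)
im,d=bot.capture('scene'); crop(im,130,130,260,250,6,'pics/e3c.png')
E
```

```text
t 25.33 p [0.4389 0.0487 0.1081] yaw 125.2 z [ 0.009  0.    -1.   ] F [ 1.1  0.  -0.4] gap 0.0138 q6 -2.13
row [138.1, 121.1, -1.7] [0.5, 0.0, 64.4] | dist 184.0 rows>= 9.0
```

View pics/e3c.png

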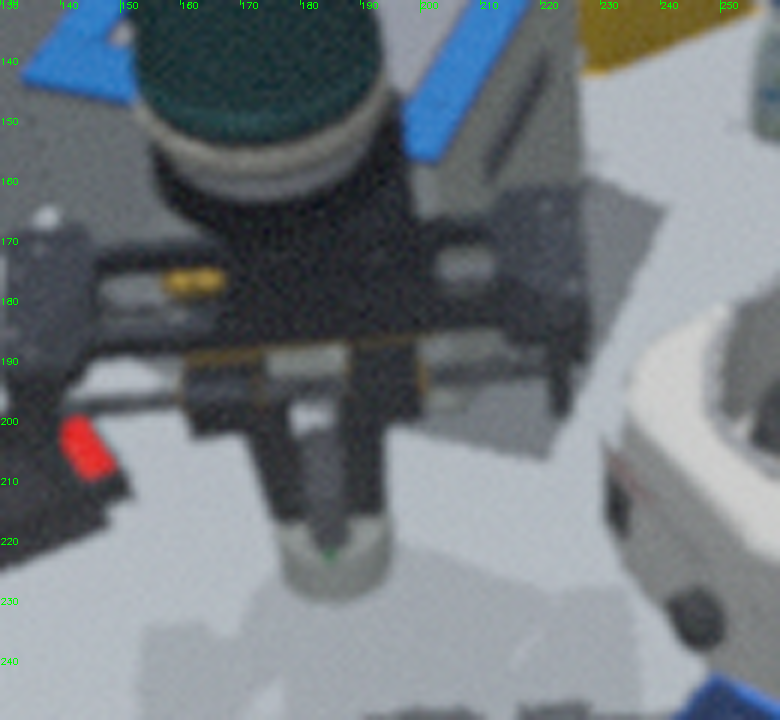

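Request:
{"api": "send_rows", "payload": {"rows": [[14,12,0,0,0,7,1],[28,24,0,0,0,14,1],[42,37,0,0,0,21,1],[57,50,0,0,0,28,1],[72,63,0,0,0,35,1],[87,76,0,0,0,42,1],[102,90,0,0,0,49,1],[117,103,0,0,0,56,1],[132,115,0,0,0,63,1],[138,121,0,0,0,64.4,1]]}}

```text
clock: 26.22
ee_pos: [0.4533, 0.2324, 0.1012]
tcp_rot: [-0.0, 0.864, 0.504, -0.001]
wrist_force: [0.4, 0.2, -0.9]
finger_gap: 0.0133
```

Request:
{"api": "send_rows", "payload": {"rows": [[0,0,0,0,0,0,1],[0,0,0,0,0,0,1],[0,0,0,0,0,0,1]]}}

```text
clock: 26.47
ee_pos: [0.4535, 0.2301, 0.1018]
tcp_rot: [0.0, 0.862, 0.506, -0.001]
wrist_force: [0.0, -0.7, -1.0]
finger_gap: 0.0135
```

```bash
python3 - <<'E'
from h import *
st(); rel((.4583,.2313,.06),60.8)
E
```

```text
t 26.47 p [0.4535 0.2301 0.1018] yaw 60.8 z [-0.002 -0.001 -1.   ] F [ 0.  -0.7 -1. ] gap 0.0135 q6 -0.64
row [3.5, 3.7, 41.8] [-0.1, 0.1, 0.0] | dist 42.0 rows>= 1.0
```

Request:
{"api": "send_rows", "payload": {"rows": [[3.5,3.7,15,0,0,0,1],[3.5,3.7,30,0,0,0,1],[3.5,3.7,45,0,0,0,1],[3.5,3.7,45,0,0,0,1],[3.5,3.7,45,0,0,0,1]]}}

```text
clock: 26.88
ee_pos: [0.4583, 0.2309, 0.057]
tcp_rot: [-0.0, 0.863, 0.506, -0.002]
wrist_force: [-0.8, -0.5, -0.5]
finger_gap: 0.0139
```

```bash
python3 - <<'E'
from ov import *
st()
im,d=bot.capture('scene'); cv2.imwrite('pics/f0.png',im); st()
im2,d2=bot.capture('top'); cv2.imwrite('pics/f0t.png',im2); crop(im2,140,195,210,265,8,'pics/f0tc.png')
crop(im,90,150,190,250,7,'pics/f0c.png')
dk=[(rect(-.035,.035,-.037,.037),.004,(0,255,255)),(rect(.027,.048,-.0225,.0225),.012,(0,255,0)),(D(.022,.020),.022,(255,0,255))]
overlay('scene','pics/f0.png',95,165,165,240,10,'pics/f1.png',dk,(.4583,.2313,-29.2))
p=bot.sense()['ee_pos']; zb=p[2]-.0235
import cv2
lg=[(D(.020,.018),zb+.024,(255,255,0)),(D(.020,.018),zb,(0,128,255))]
X,Y=p[:2]
# second overlay on top of first
im=cv2.imread('pics/f1.png'); a=np.radians(-29.2); M=np.array([[np.cos(a),-np.sin(a)],[np.sin(a),np.cos(a)]])
for pts,z,col in lg:
    w=np.c_[np.array(pts)@M.T+[X,Y],np.full(len(pts),z)]; q=((proj('scene',w)+.5-[95,165])*10).astype(np.int32); cv2.polylines(im,[q],True,col,1,cv2.LINE_AA)
cv2.imwrite('pics/f1.png',im)
E
```

```text
t 26.88 p [0.4583 0.2309 0.057 ] yaw 60.7 z [-0.003 -0.001 -1.   ] F [-0.8 -0.5 -0.5] gap 0.0139 q6 -0.64
t 26.93 p [0.4592 0.2315 0.058 ] yaw 60.7 z [-0.001 -0.    -1.   ] F [-0.1 -0.3  0. ] gap 0.0137 q6 -0.64
```

View pics/f0c.png

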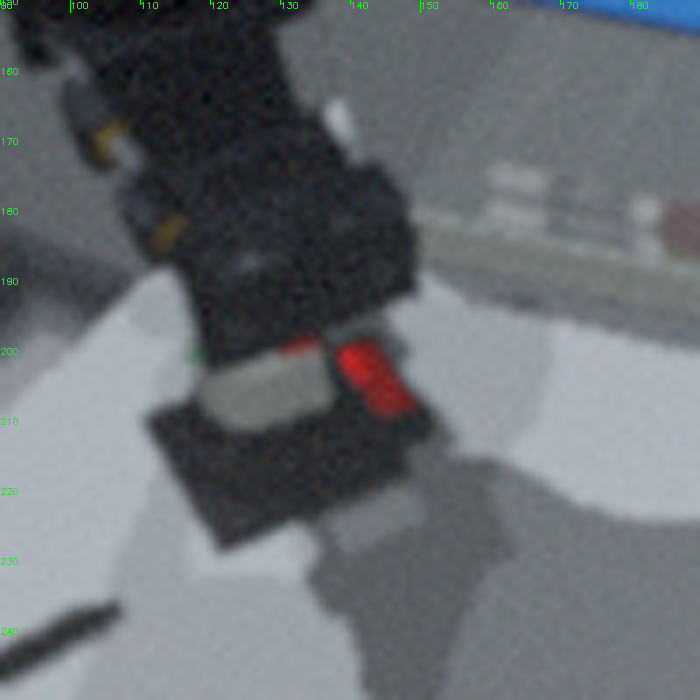

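View pics/f1.png

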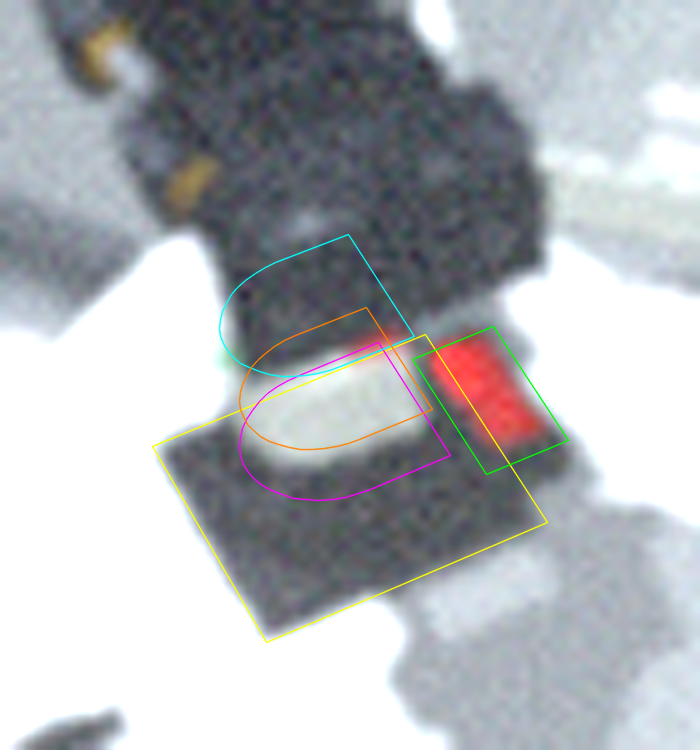

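View pics/f0tc.png

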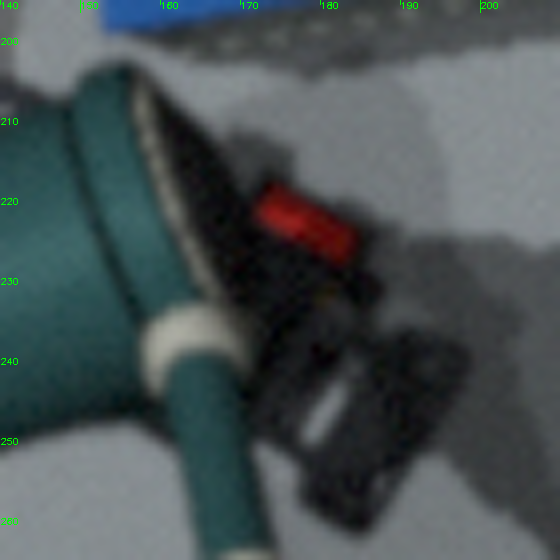

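```bash
python3 - <<'E'
from ov import *
im=cv2.imread('pics/d0s.png'); c=cv2.resize(im[222:266,165:210],None,fx=16,fy=16,interpolation=cv2.INTER_CUBIC); cv2.imwrite('pics/g1.png',c)
def dr(n,c,x0,y0,s,shapes,pose):
    a=np.radians(pose[2]); M=np.array([[np.cos(a),-np.sin(a)],[np.sin(a),np.cos(a)]])
    for pts,z,col in shapes:
        w=np.c_[np.array(pts)@M.T+pose[:2],np.full(len(pts),z)]; q=((proj(n,w)+.5-[x0,y0])*s).astype(np.int32); cv2.polylines(c,[q],True,col,1,cv2.LINE_AA)
dr('scene',c,165,222,16,logger,(.4362,.048,35.3)); cv2.imwrite('pics/g1.png',c)
im=cv2.imread('pics/d0t.png'); c=cv2.resize(im[226:262,216:254],None,fx=16,fy=16,interpolation=cv2.INTER_CUBIC)
dr('top',c,216,226,16,logger,(.4362,.048,35.3)); cv2.imwrite('pics/g2.png',c)
E
```

```text
(no output)
```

View pics/g1.png

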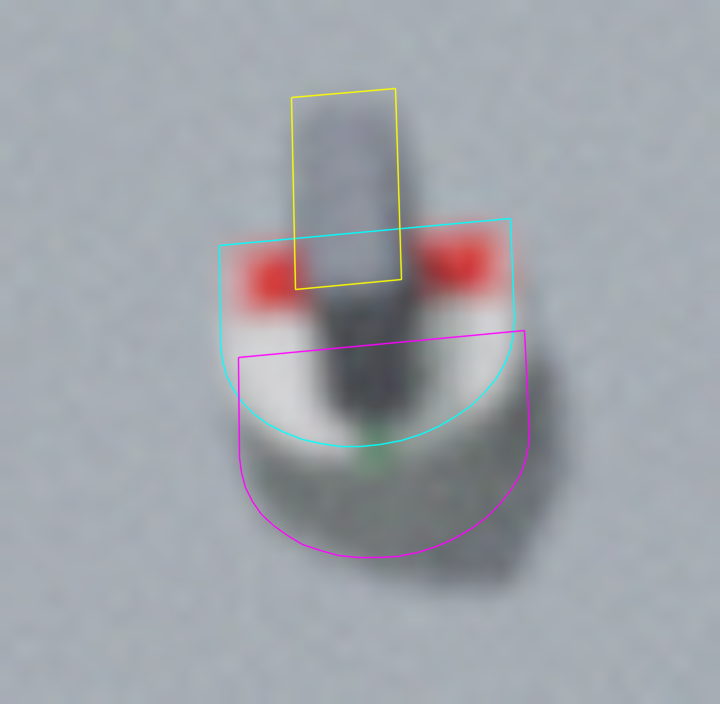

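View pics/g2.png

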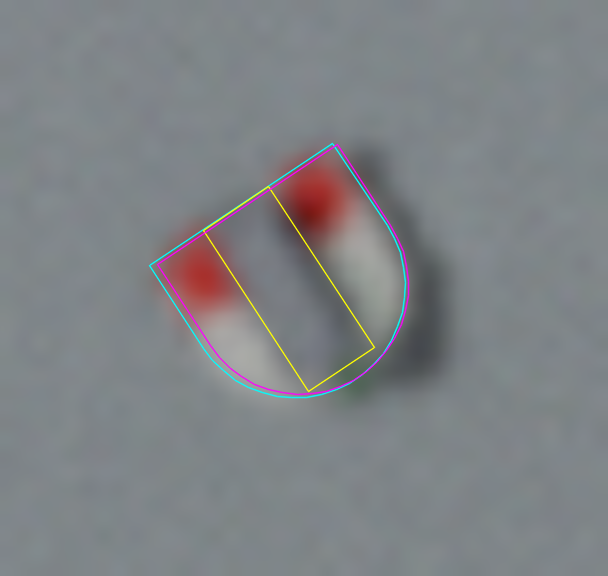

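Request:
{"api": "send_rows", "payload": {"rows": [[0,0,5,0,0,0,1],[0,0,9,0,0,0,1],[0,0,12,0,0,0,1],[0,0,15,0,0,0,1],[0,0,18,0,0,0,1]]}}

```text
clock: 27.4
ee_pos: [0.4594, 0.2323, 0.0398]
tcp_rot: [0.0, 0.863, 0.506, 0.0]
wrist_force: [0.4, -0.3, -0.5]
finger_gap: 0.0138
```

```bash
python3 - <<'E'
from h import *
st(); rel((.4588,.2315,.0275),60.8)
E
```

```text
t 27.4 p [0.4594 0.2323 0.0398] yaw 60.8 z [ 0. -0. -1.] F [ 0.4 -0.3 -0.5] gap 0.0138 q6 -0.64
row [-1.0, -0.2, 12.3] [0.0, -0.0, -0.0] | dist 12.0 rows>= 0.3
```

Request:
{"api": "send_rows", "payload": {"rows": [[-1,0,3,0,0,0,1],[-1,0,6,0,0,0,1],[-1,0,9,0,0,0,1],[-1,0,9,0,0,0,1]]}}

```text
clock: 27.73
ee_pos: [0.4588, 0.2313, 0.0304]
tcp_rot: [-0.0, 0.863, 0.506, -0.0]
wrist_force: [0.4, 1.2, -1.0]
finger_gap: 0.0139
```

```bash
python3 - <<'E'
from h import *
st(); rel((.4588,.2315,.0275),60.8)
E
```

```text
t 27.73 p [0.4588 0.2313 0.0304] yaw 60.8 z [-0. -0. -1.] F [ 0.4  1.2 -1. ] gap 0.0139 q6 -0.64
row [0.1, -0.1, 2.9] [-0.0, 0.0, -0.0] | dist 3.0 rows>= 0.1
```

Request:
{"api": "send_rows", "payload": {"rows": [[0,0,1.5,0,0,0,1],[0,0,3,0,0,0,1],[0,0,4,0,0,0,1],[0,0,4,0,0,0,1]]}}

```text
clock: 28.07
ee_pos: [0.4591, 0.2315, 0.0282]
tcp_rot: [-0.0, 0.863, 0.506, -0.0]
wrist_force: [-3.1, -1.1, 7.2]
finger_gap: 0.0138
```

```bash
python3 - <<'E'
from h import *
st()
im,d=bot.capture('scene'); crop(im,90,150,190,250,7,'pics/f3.png')
E
```

```text
t 28.07 p [0.4591 0.2315 0.0282] yaw 60.8 z [-0. -0. -1.] F [-3.1 -1.1  7.2] gap 0.0138 q6 -0.64
```

View pics/f3.png

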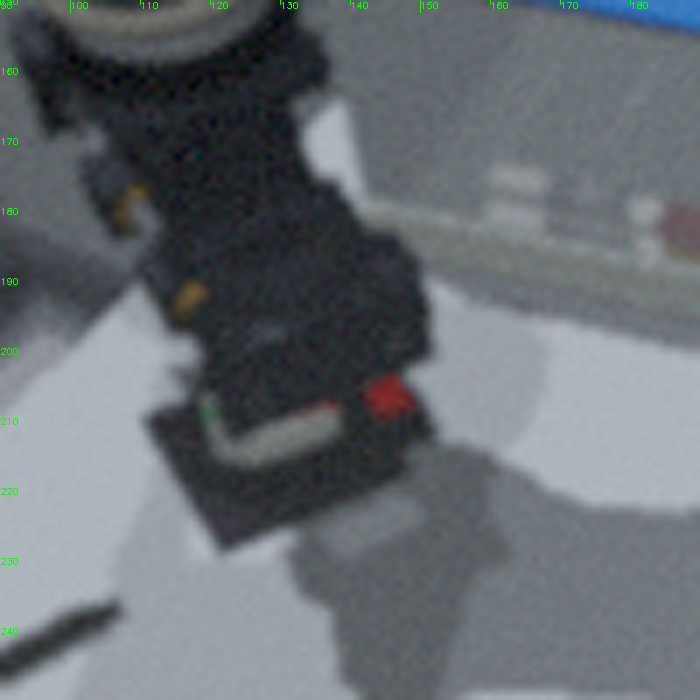

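Request:
{"api": "send_rows", "payload": {"rows": [[0,0,0,0,0,0,0.6],[0,0,0,0,0,0,0.3],[0,0,0,0,0,0,0.1],[0,0,0,0,0,0,0.1],[0,0,-5,0,0,0,0.1],[0,0,-20,0,0,0,0.1],[0,0,-45,0,0,0,0.1],[0,0,-80,0,0,0,0.1],[0,0,-120,0,0,0,0.1],[0,0,-160,0,0,0,0.1]]}}

```text
clock: 28.95
ee_pos: [0.4581, 0.2309, 0.1882]
tcp_rot: [-0.0, 0.863, 0.506, -0.001]
wrist_force: [0.6, 0.6, -0.5]
finger_gap: 0.0396
```

```bash
python3 - <<'E'
from h import *
st(); rel((.40,-.1,.22),60)
im,d=bot.capture('scene'); crop(im,90,90,240,230,5,'pics/f4.png')
E
```

```text
t 28.95 p [0.4581 0.2309 0.1882] yaw 60.8 z [-0.002 -0.001 -1.   ] F [ 0.6  0.6 -0.5] gap 0.0396 q6 -0.64
row [-317.2, 110.9, -31.4] [-0.1, 0.1, 0.8] | dist 338.0 rows>= 8.1
```

View pics/f4.png

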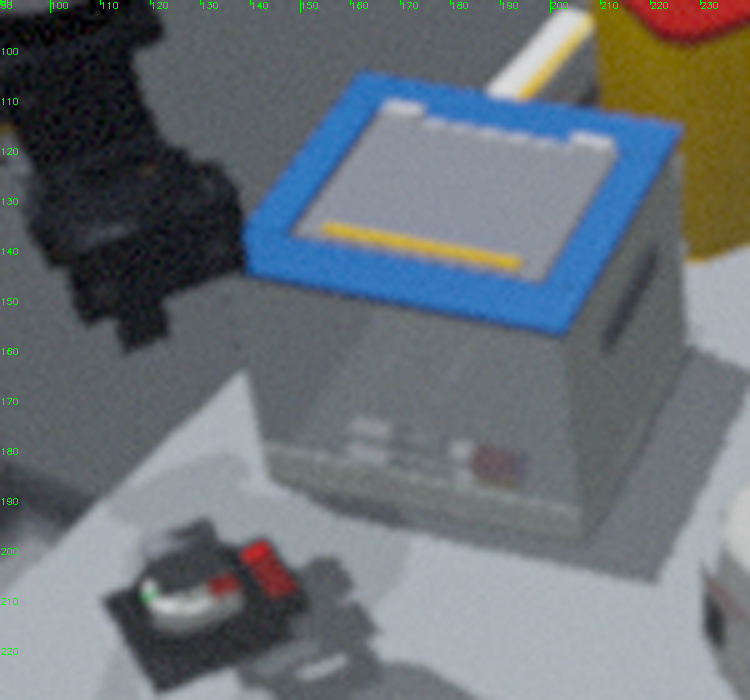

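Request:
{"api": "send_rows", "payload": {"rows": [[-35,12,-10,0,0,0,0.1],[-70,24,-20,0,0,0,0.1],[-105,36,-30,0,0,0,0.1],[-140,48,-30,0,0,0,0.1],[-175,60,-30,0,0,0,0.1],[-210,74,-30,0,0,0,0.1],[-245,86,-30,0,0,0,0.1],[-245,86,-30,0,0,0,0.1],[-245,86,-30,0,0,0,0.1]]}}

```text
clock: 29.75
ee_pos: [0.4141, -0.0261, 0.2172]
tcp_rot: [0.0, 0.864, 0.504, 0.0]
wrist_force: [0.2, 1.0, 0.1]
finger_gap: 0.0399
```

```bash
python3 - <<'E'
from ov import *
st()
im,d=bot.capture('top'); cv2.imwrite('pics/z0t.png',im)
w=cloud('top',d); m=(abs(w[...,0]-.459)<.05)&(abs(w[...,1]-.232)<.05)&(w[...,2]>.045)&(w[...,2]<.09)
q=w[m]; c=q.mean(0); u,s,v=np.linalg.svd((q-c)[:,:2],full_matrices=False); print(len(q),'z',np.median(q[:,2]).round(4),'c',c.round(4),'dir',np.degrees(np.arctan2(v[0,1],v[0,0])).round(1),np.ptp((q-c)[:,:2]@v.T,axis=0).round(4))
m=(abs(w[...,0]-.459)<.05)&(abs(w[...,1]-.232)<.05)&(w[...,2]>.02)&(w[...,2]<.045); print('foot z',np.median(w[m][:,2]).round(4))
crop(im,150,205,200,260,11,'pics/z1.png')
crop(im,140,60,360,300,3,'pics/z2.png')
ims,d=bot.capture('scene'); crop(ims,90,90,240,240,5,'pics/z3.png')
E
```

```text
t 29.75 p [ 0.4141 -0.0261  0.2172] yaw 60.5 z [ 0.001  0.    -1.   ] F [0.2 1.  0.1] gap 0.0399 q6 -1.18
65 z 0.0573 c [0.4595 0.2327 0.057 ] dir 148.6 [0.0336 0.015 ]
foot z 0.0271
```

View pics/z1.png

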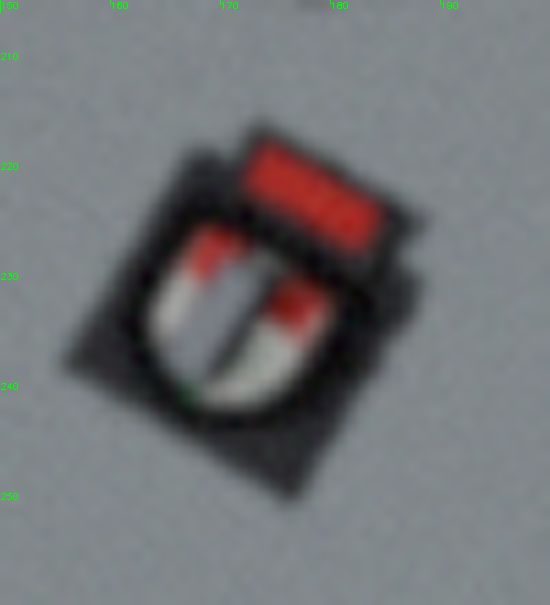

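View pics/z2.png

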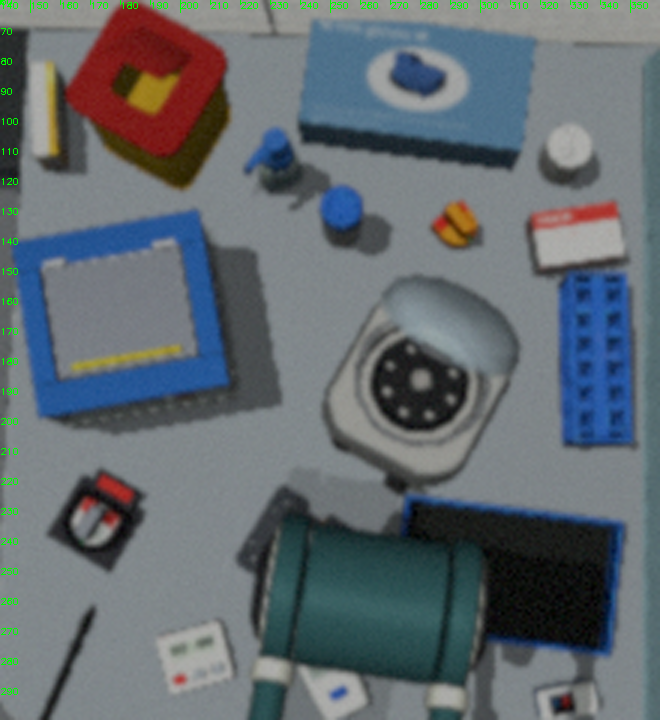

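View pics/z3.png

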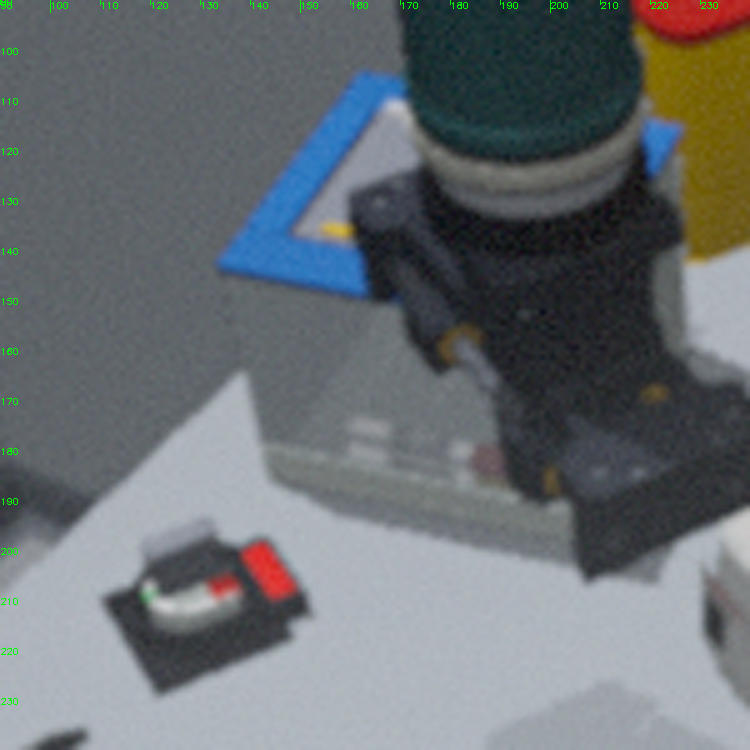

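```bash
python3 -c "
from h import *
print(bot.job_done()); st()"
```

```text
the job is handed in; nothing more can be done
None
the job is handed in; nothing more can be done
```

I posted all three tubes that were in the bin (yellow, purple, red; there was no green one) through the flap. I then turned the logger to match the dock, seated it, and handed the job in at about 30 s. No verdict is reported on hand-in.

**Last checks**
- **Tubes and flap:** all three tubes were visible on the box floor and the flap was level. In the last pictures I could see that the bin was empty, apart from a corner hidden behind the arm.
- **Logger:** its red side faces the dock's red tab. The top of its bar is 57.3 mm above the worktop, against 58 mm expected when fully home. Its centre is within about 1.5 mm of my estimate of the pocket centre, and its heading within about 2°. It met the pocket floor with about 7 N when I lowered it.
- **Other items:** the robot went near neither the strip vial nor the carton, and the orange look-alike was left alone. Nothing touched the arm at the end.

**What disagreed**
- **Fingertip height:** the fingertips stood about 2–4 mm above the reported tool height, not 19 mm below it. My first grasp of the yellow tube therefore closed on air, with nothing disturbed. I measured the tips from the depth image and corrected every later height.
- **Held logger:** in the scene camera it looked 3–5 mm lower than I predicted, but it went into the dock without resistance.

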